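# Set the caul bars of a brace-gluing jig to equal gaps with a spacer block

## Task

Clear the stray wood offcut out of the brace-gluing jig into the grey scrap bin, leaving the glue bottle, clamp and sanding block alone. Then, with the spacer block, set both gaps between the bars to its brass-to-brass width: stand it upright against the dark fixed bar and push the nearer pale bar snugly up to it, then step it to the far side of that bar and push the last bar up to it, gently enough that the bar already set does not shift. Finally take the block out and stand it upright on the bench beside the jig.

Things in the scene. Friction and masses are not known exactly. Their poses are not given: they have to be found in the camera images.
- jig: Brace-gluing jig, fixed: plywood workboard 300 x 420 x 18 mm, faced with cork and a thin ukulele back let in flush, between two T-track rails. Origin: centre of its underside, on the bench. Its y runs along the rails, from the dark fixed bar towards the pale bars; x runs along the bars. Working floor: 21 mm above the bench, x -114 to 114 mm; rails 22 mm wide at x = +-125 mm, 36 mm high.
- bar0: Dark fixed bar, first of the row, screwed to the rails at jig y = -110 mm. Each of the three bars is a wooden beam 280 mm (jig x) by 30 mm (jig y) by 24 mm high that bridges the rails, from 36 to 60 mm above the bench (15 mm free below it). Black star knobs, 40 mm across, at x = +-125 mm rise to 80 mm. Origin: centre of its underside; axes as the jig's.
- bar1: Middle bar, pale wood, same size and origin. It slides along the jig's y only, cannot turn or lift, and stays where it is left: its nuts are finger-tight and about 6 N slides it. It starts 67 to 90 mm (clear gap) from the fixed bar.
- bar2: Last bar, pale wood, same size, origin and 6 N drag; it starts at least 55 mm clear of the middle bar. Pushed on against the block, it starts to shift the middle bar too at about 12 N.
- spacer_center (a point): Centre (half-way up) of the loose spacer block: brown wood, 36 mm thick (its x), 50 mm wide (its y), 85 mm tall (its z), about 0.22 kg. The two gauging faces, 50 mm apart across y, are brass plates; the wooden faces, 36 mm apart across x, are for gripping. It starts standing on the bench.
- offcut_center (a point): Centre of the loose pale wood offcut, 22 mm (its x) by 34 mm (its y) by 18 mm high, 15 g, lying flat on the working floor in the bay between the fixed bar and the middle bar, its y roughly along the jig's y.
- bin_in (a point): Centre of the inner floor (5 mm above the bench) of the grey open scrap bin, fixed: 170 mm (its x) by 130 mm (its y) outside, walls 5 mm (rim 9 mm), rim 70 mm above the bench; a few thin chips lie in it.
- glue: Bystander: white glue bottle, 56 mm across, 150 mm tall, standing on the bench, left of the jig's far end; origin at its base. Leave it alone.
- clamp: Bystander: F-clamp with wooden handle, 220 x 85 x 25 mm, lying on the bench, right of the jig's far end; origin under the middle of its bar. Leave it alone.
- sander: Bystander: cork sanding block 110 x 60 x 24 mm on the bench just beyond the jig; origin under its centre. Leave it alone.

How it is judged:
By the outcome, as a careful person would: the job done as asked, in the order asked, and still so for the second after the job is handed in, with the robot touching nothing.
It also fails if it takes over 72 s, if anything falls off the work surface, if the arm or the gripper's body presses on something with over 40 N, if the wrist force passes 120 N, or if a joint passes its speed limit or range.

## Robot

A 7-joint arm with a two-finger parallel gripper is mounted at the origin on the work surface. World frame = base frame: x ahead of the robot, y to its left, z up, the work surface at z = 0. Lengths are in m, angles in rad, forces in N, time in s.
With the tool pointing down it reaches from about 0.425 to 0.875 m from the base axis. Payload 4.7 kg.
Tool frame: the origin (TCP) lies at the very end of the fingers, on their centre line; the grasp point (between the pads) lies 19 mm behind it; x points along the fingers, y is the direction in which the jaws open and shut, and the axes are right-handed (so a half turn about x gives the same grasp; the last joint's range is limited). The gripper opens to 87 mm and grips with 3 to 60 N. Pads are 19 mm wide; open, the fingers measure 117 mm over their backs; the gripper's body (75 mm by 190 mm) begins 51 mm behind the grasp point.
Start: joints at [1.232, 0.321, -0.07, 1.45, 0.023, 1.371, -0.057], TCP at [0.225, -0.61, 0.223] pointing down, gripper open.
Joint ranges: [-2.86, 2.86], [-0.3, 2.09], [-1.38, 1.24], [0.06, 2.45], [-1.56, 4.7], [0.09, 2.05], [-2.69, 2.69]. Speed limits (rad/s): [2.57, 2.57, 3.14, 3.14, 3.14, 3.14, 3.14].

## Interface

Orientations are given as a rotation vector (axis times angle).
In Python, from bench import ctrl gives the robot as it stands.
- The arm moves only by the tool step_arm, never from a script. Its argument "increments" is one flat list of numbers, 6 for each row, row after row: the shift along the tool's x, y, z in cm, then the turn, a rotation vector about the tool's x, y, z in rad. In form: [tx, ty, tz, ax, ay, az, tx, ty, tz, ax, ay, az, ...]. A call has 1 to 12 rows; each row shifts and turns the commanded pose from where the row before left it, along the tool's axes as they then stand; what a row does not reach is not made up. A row lasts 1/8 s, in which the tool goes at most 62.5 mm and 10.7 degrees, less where a joint would pass 70% of its speed; a pose out of reach is approached as far as the arm can. A call with a gripper value outside its range is refused whole. "fingers" is the opening in per cent of the stroke, from 0 (shut) to 100 (fully open), set as the call begins (left out, the last holds). The fingers move at their own pace and stop on an object; "force" is the grip in N (left out, the last holds). Time passes only in rows, so rows that do not move let the fingers close. It gives the time, the measured TCP pose, the force and the opening at its end, in the units of the state.
- ctrl.get_state(): the state, without advancing time (a new reading comes with each control period).
- ctrl.get_image(name): name is "side" or "top" or "wrist"; returns the picture (420x560x3 uint8, red, green, blue); there is no depth.
- ctrl.camera_params(name): a dict with "vertical_fov" (degrees; the focal length in pixels is half the picture's height over the tangent of half this angle, whatever the lens; pixels are square), "cx", "cy" (the principal point, pixels), "R" (3x3) and "t" (3): a world point X has camera coordinates R X + t. Camera axes: x right, y down, z forward; pixel columns grow to the right and rows downward; lengths in m; the calibration is good to about 2 mm. The wrist camera is an equidistant fisheye: a pixel r from the principal point sees the ray r / f radians off the axis. A picture is of the moment at which its call begins: read the wrist's pose just before it. camera_params takes no time and is no camera call; for the wrist camera it gives the pose at the moment of the call.
- ctrl.close_job(): hands the job in, once; it reports no verdict.
Trained networks look in the newest picture that a camera, given by its name, has taken for a name from the list of things; names that differ only in an ending like _2 or _b are one class to them, and where a whole thing is asked for, a point or a joint stands for the part that bears it (a point fixed in the world has none). Each returns a list of dicts, best first, with "score" (0 to 1); they miss things now and then, are a little off and sometimes report something else, mostly with a low value. They report only what shows in the picture. A call takes as long as a camera call.
- ctrl.search_frame(camera, name): "xyz" ([x, y, z] in m, in the coordinates of the camera as it stood for that picture, good to about 4 mm: the middle of the surface that is visible of it).
- ctrl.silhouettes(camera, name): "pixels" (420x560 bool, what is visible of it).
- ctrl.spot_point(camera, name): "xyz" ([x, y, z] in m, in the coordinates of the camera as it stood for that picture, good to about 4 mm: a listed point, or the origin of a listed thing).
The state is a dict: "time": time; "joint_positions": joint angles; "qd": joint speeds; "joint_torque": joint torques, N m; "position": TCP position; "tool_rot": TCP orientation; "ft_force": force on the tool from outside, world axes, zero at the start; "torque": the same for the moment, N m; "grip_width": opening from 0.0 (shut) to 1.0 (fully open).
Only numpy, scipy, OpenCV 4.12 (cv2) and the standard library are available. Lean on these libraries where they do the work, as an engineer would, in place of code of your own. Each camera call takes 0.05 s, during which the arm holds its last target.

## Working session

There is one attempt and no reset: what is moved stays moved. The work goes in short steps, Python scripts to look and compute and a tool call to move; the robot and the scene stay as the last step left them, time stands still between calls to the robot, and variables do not carry over. Pictures are saved under pics/ and viewed, and the job is handed in when it is done.

Besides the shell and the picture viewer there is one more tool, called after "Emit:" as name(argument=value, ...), one argument or row to a line, values as JSON. step_arm: Moves the arm, as the interface text tells. Its arguments: {"type":"object","properties":{"increments":{"type":"array","items":{"type":"number"}},"fingers":{"type":"number"},"force":{"type":"number"}},"required":["increments"]}

```bash
ls; mkdir -p pics; python3 - <<'E'
from bench import ctrl
import cv2,numpy as np
s=ctrl.get_state();print({k:np.round(v,3) for k,v in s.items()})
for n in ["side","top","wrist"]:
    im=ctrl.get_image(n);cv2.imwrite(f"pics/{n}0.png",im[:,:,::-1])
    print(n,ctrl.camera_params(n))
E
```

```text
pics
{'time': np.float64(0.0), 'joint_positions': array([ 1.232,  0.322, -0.07 ,  1.452,  0.023,  1.371, -0.057]), 'qd': array([-0.002, -0.   , -0.001,  0.   , -0.001,  0.001,  0.001]), 'joint_torque': array([-0.0000e+00, -4.9129e+01, -4.0400e-01, -3.1252e+01, -6.4000e-02,
        4.4000e-02,  0.0000e+00]), 'position': array([ 0.224, -0.609,  0.221]), 'tool_rot': array([ 2.03 ,  0.364, -2.031]), 'ft_force': array([ 0.321,  1.252, -0.563]), 'torque': array([-0.031, -0.012,  0.008]), 'grip_width': np.float64(0.999)}
side {'vertical_fov': 48.8969938701984, 'cx': 283.42473470085406, 'cy': 211.55254275137065, 'R': array([[-0.92356778, -0.38325297, -0.01182035],
       [-0.20275279,  0.51429699, -0.83330061],
       [ 0.3254441 , -0.76721299, -0.55269374]]), 't': array([0.57101944, 0.1723196 , 0.8809422 ])}
top {'vertical_fov': 44.34034787723415, 'cx': 277.0387026474257, 'cy': 211.17053495471544, 'R': array([[ 0.00715057, -0.9998381 , -0.01651184],
       [-0.98272048, -0.00397209, -0.18505316],
       [ 0.18495762,  0.01754976, -0.98258979]]), 't': array([-3.65297938e-04,  6.37639189e-01,  1.22583523e+00])}
wrist {'vertical_fov': 65.70646984690485, 'cx': 277.3812830524817, 'cy': 209.2141049451126, 'R': array([[ 0.3460517 , -0.93821476, -0.00112918],
       [-0.90538389, -0.33425746,  0.26182431],
       [-0.24602487, -0.0895824 , -0.96511489]]), 't': array([-0.64863241, -0.03173216,  0.38958191])}
```

View pics/top0.png

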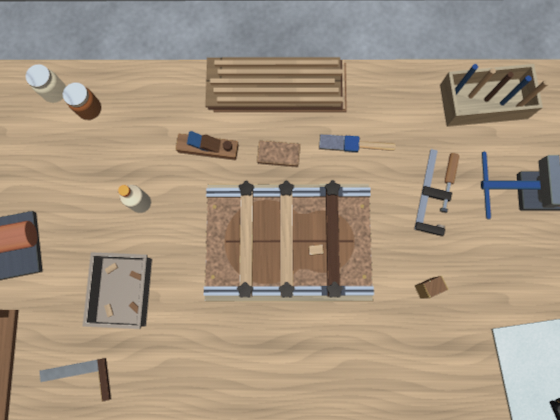

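View pics/side0.png

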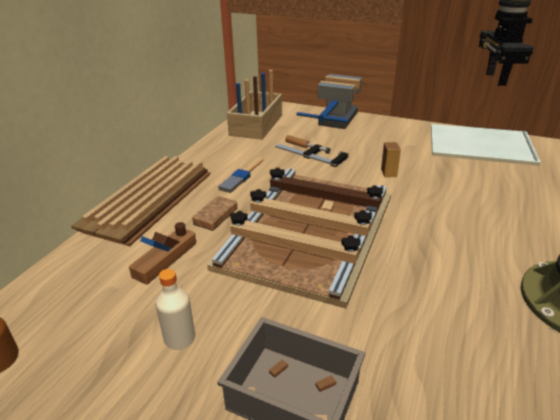

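```bash
cat > h.py <<'E'
from bench import ctrl
import numpy as np,cv2
from scipy.spatial.transform import Rotation as Rn
P={n:ctrl.camera_params(n) for n in("side","top")}
def w(n,p,c=None):
    c=c or P[n];return np.array(c["R"]).T@(np.array(p)-c["t"])
def proj(n,X):
    c=P[n];f=210/np.tan(np.radians(c["vertical_fov"]/2))
    q=np.array(X)@np.array(c["R"]).T+c["t"];return q[...,:2]/q[...,2:]*f+[c["cx"],c["cy"]]
def ray(n,uv,z):
    c=P[n];f=210/np.tan(np.radians(c["vertical_fov"]/2))
    d=np.array(c["R"]).T@np.array([(uv[0]-c["cx"])/f,(uv[1]-c["cy"])/f,1]);o=-np.array(c["R"]).T@c["t"]
    return o+d*(z-o[2])/d[2]
E
python3 - <<'E'
from h import *
for n in["top","side"]:
  for t in["jig","bar0","bar1","bar2","spacer_center","offcut_center","bin_in","sander","glue","clamp"]:
    for d in ctrl.spot_point(n,t)[:2]: print(n,t,round(d["score"],2),np.round(w(n,d["xyz"]),4))
print(ctrl.get_state()["time"])
E
```

```text
top jig 0.69 [ 0.567  -0.024   0.0012]
top bar0 0.97 [ 0.568  -0.0194  0.0376]
top bar0 0.85 [0.5701 0.0809 0.0388]
top bar1 0.97 [ 0.568  -0.0194  0.0376]
top bar1 0.85 [0.5701 0.0809 0.0388]
top bar2 0.97 [ 0.568  -0.0194  0.0376]
top bar2 0.85 [0.5701 0.0809 0.0388]
top spacer_center 0.7 [ 0.4529 -0.3713  0.0408]
top offcut_center 0.67 [ 0.5466 -0.0935  0.0269]
top bin_in 0.82 [0.4441 0.3914 0.0073]
top sander 0.87 [8.029e-01 1.100e-03 3.000e-04]
top glue 0.74 [ 0.6685  0.3664 -0.0026]
top clamp 0.91 [ 0.7047 -0.3854  0.0015]
side jig 0.94 [ 0.5637 -0.0209  0.0014]
side bar0 0.94 [ 0.5656 -0.1362  0.0378]
side bar0 0.83 [ 0.5667 -0.0191  0.035 ]
side bar1 0.94 [ 0.5656 -0.1362  0.0378]
side bar1 0.83 [ 0.5667 -0.0191  0.035 ]
side bar2 0.94 [ 0.5656 -0.1362  0.0378]
side bar2 0.83 [ 0.5667 -0.0191  0.035 ]
side spacer_center 0.68 [ 0.4539 -0.3684  0.0436]
side offcut_center 0.52 [ 0.5381 -0.0843  0.0294]
side offcut_center 0.41 [0.7989 0.0034 0.0035]
side bin_in 0.79 [0.4375 0.3999 0.0045]
side sander 0.98 [0.7952 0.004  0.0035]
side sander 0.64 [ 0.562  -0.1375  0.0374]
side glue 0.65 [6.670e-01 3.601e-01 6.000e-04]
side clamp 0.92 [ 0.6996 -0.381  -0.0016]
side clamp 0.52 [ 0.5657 -0.1371  0.0373]
1.15
```

```bash
python3 - <<'E'
from h import *
im=cv2.imread("pics/top0.png")
a=cv2.resize(im[175:310,195:385],None,fx=4,fy=4,interpolation=cv2.INTER_CUBIC);cv2.imwrite("pics/c1.png",a)
s=ctrl.get_state();print(np.round(Rn.from_rotvec(s["tool_rot"]).as_matrix(),3),s["position"])
for t in["spacer_center","offcut_center","bar0","bar1","bin_in"]:
  for d in ctrl.silhouettes("top",t)[:3]:
    m=d["pixels"].astype(np.uint8);c=max(cv2.findContours(m,0,1)[0],key=len)
    print(t,round(d["score"],2),m.sum(),cv2.minAreaRect(c))
E
```

```text
[[-0.     0.346 -0.938]
 [-0.    -0.938 -0.346]
 [-1.     0.     0.   ]] [ 0.22455413 -0.60998471  0.22258218]
spacer_center 0.72 1507 ((437.1340637207031, 192.28390502929688), (31.020751953125, 83.34158325195312), 11.592175483703613)
offcut_center 0.58 19342 ((289.0, 240.99996948242188), (169.99996948242188, 119.99998474121094), -0.0)
offcut_center 0.53 111 ((316.0, 249.5), (9.0, 12.0), 90.0)
bar0 0.89 1444 ((286.5, 239.0), (116.0, 15.0), 90.0)
bar0 0.7 1719 ((332.4744873046875, 239.0208740234375), (116.06598663330078, 24.039958953857422), 89.40933990478516)
bar0 0.57 1480 ((245.99014282226562, 239.01446533203125), (15.028419494628906, 116.0625), 0.5562521815299988)
bar1 0.89 1444 ((286.5, 239.0), (116.0, 15.0), 90.0)
bar1 0.7 1719 ((332.4744873046875, 239.0208740234375), (116.06598663330078, 24.039958953857422), 89.40933990478516)
bar1 0.57 1480 ((245.99014282226562, 239.01446533203125), (15.028419494628906, 116.0625), 0.5562521815299988)
bin_in 0.94 4620 ((117.82485961914062, 290.4517822265625), (63.5523681640625, 75.5931167602539), 4.085616588592529)
```

View pics/c1.png

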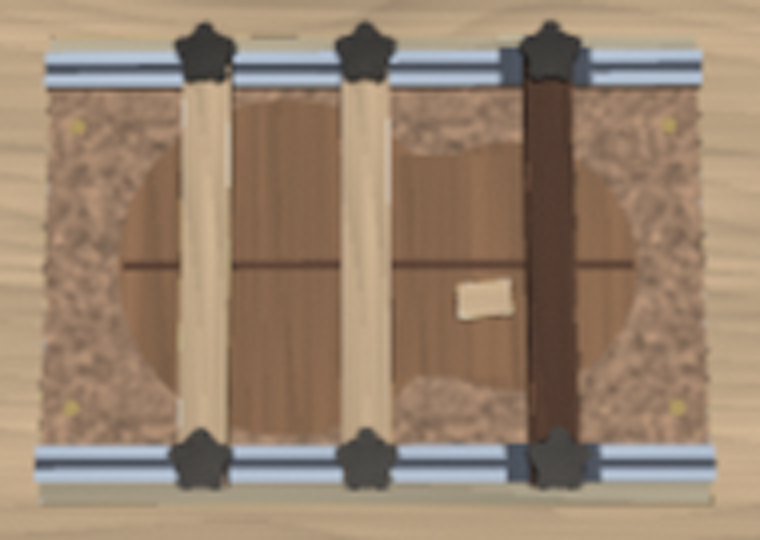

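View pics/wrist0.png

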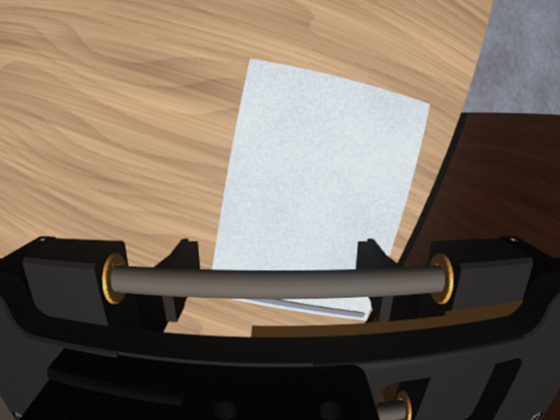

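```bash
python3 - <<'E'
from h import *
c=lambda u,v:(195+u/4-0.375,175+v/4-.375)
for nm,p,z in [("k0a",(550,52),.08),("k0b",(558,458),.08),("k1a",(365,53),.08),("k1b",(366,459),.08),("k2a",(206,53),.08),("k2b",(201,459),.08),
 ("TL",(46,50),.036),("TR",(702,50),.036),("BL",(36,483),.036),("BR",(716,483),.036),("TLi",(46,88),.036),("TRi",(702,86),.036),("BLi",(36,447),.036),("BRi",(716,446),.036),("off",(485,299),.039),("oTL",(456,285),.039),("oTR",(510,279),.039),("oBL",(460,320),.039),("oBR",(515,315),.039)]:
    print(nm,np.round(ray("top",c(*p),z),4))
im=cv2.imread("pics/top0.png")
cv2.imwrite("pics/c2.png",np.vstack([cv2.resize(im[265:310,405:455],(500,450),interpolation=cv2.INTER_CUBIC)]))
im=cv2.imread("pics/side0.png")
cv2.imwrite("pics/c3.png",cv2.resize(im[135:185,370:420],(500,500),interpolation=cv2.INTER_CUBIC))
E
```

```text
k0a [ 0.6935 -0.1328  0.08  ]
k0b [ 0.4454 -0.1345  0.08  ]
k1a [ 0.6925 -0.0186  0.08  ]
k1b [ 0.4441 -0.0202  0.08  ]
k2a [0.6922 0.0799 0.08  ]
k2b [0.4434 0.0783 0.08  ]
TL [0.7042 0.1863 0.036 ]
TR [ 0.7055 -0.2338  0.036 ]
BL [0.4297 0.1835 0.036 ]
BR [ 0.4325 -0.2352  0.036 ]
TLi [0.6792 0.1855 0.036 ]
TRi [ 0.682  -0.2332  0.036 ]
BLi [0.4517 0.1842 0.036 ]
BRi [ 0.455  -0.2359  0.036 ]
off [ 0.5448 -0.0941  0.039 ]
oTL [ 0.5535 -0.076   0.039 ]
oTR [ 0.5575 -0.1098  0.039 ]
oBL [ 0.5316 -0.0784  0.039 ]
oBR [ 0.5349 -0.1127  0.039 ]
```

View pics/c2.png

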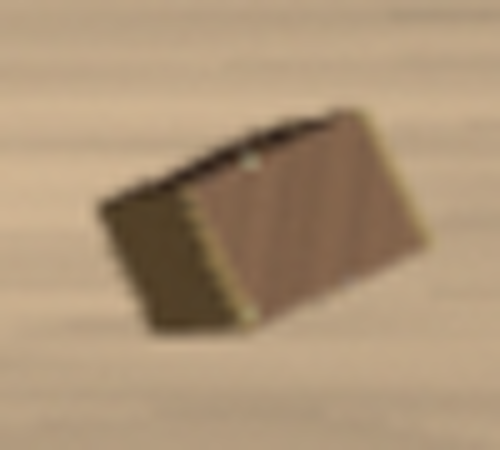

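View pics/c3.png

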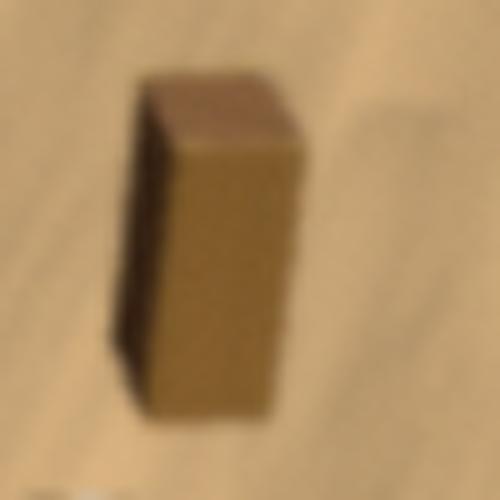

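```bash
cat >> h.py <<'E'
def plan(p0,yaw0,p1,yaw1,n,dec=2):
    """tool x down; yaw = world angle of tool y. n equal rows"""
    p0,p1=np.array(p0),np.array(p1);da=(yaw1-yaw0)/n;d=(p1-p0)/n;o=[]
    for i in range(n):
        a=yaw0+da*i;y=np.array([np.cos(a),np.sin(a),0]);z=np.array([np.sin(a),-np.cos(a),0])
        o+=[round(-d[2]*100,dec),round(d@y*100,dec),round(d@z*100,dec),round(-da,3),0,0]
    print(o)
def st():
    s=ctrl.get_state();R=Rn.from_rotvec(s["tool_rot"]).as_matrix()
    print("t",round(s["time"],2),"p",np.round(s["position"],4),"yaw",round(np.arctan2(R[1,1],R[0,1]),4),"xax",np.round(R[:,0],3),"F",np.round(s["ft_force"],2),"g",round(s["grip_width"],3));return s
E
python3 - <<'E'
from h import *
st()
c=ctrl.camera_params("wrist");print(-c["R"].T@c["t"])
plan([.225,-.61,.223],-1.2175,[.545,-.094,.16],.105,12)
E
```

```text
t 1.4 p [ 0.2246 -0.61    0.2226] yaw -1.2179 xax [ 0. -0. -1.] F [-0.59 -0.14  0.43] g 0.995
[ 0.29165506 -0.58443474  0.38444084]
[np.float64(0.52), np.float64(-3.11), np.float64(-3.99), -0.11, 0, 0, np.float64(0.52), np.float64(-2.65), np.float64(-4.31), -0.11, 0, 0, np.float64(0.52), np.float64(-2.16), np.float64(-4.57), -0.11, 0, 0, np.float64(0.52), np.float64(-1.65), np.float64(-4.78), -0.11, 0, 0, np.float64(0.52), np.float64(-1.11), np.float64(-4.94), -0.11, 0, 0, np.float64(0.52), np.float64(-0.56), np.float64(-5.03), -0.11, 0, 0, np.float64(0.52), np.float64(-0.01), np.float64(-5.06), -0.11, 0, 0, np.float64(0.52), np.float64(0.55), np.float64(-5.03), -0.11, 0, 0, np.float64(0.52), np.float64(1.1), np.float64(-4.94), -0.11, 0, 0, np.float64(0.52), np.float64(1.64), np.float64(-4.79), -0.11, 0, 0, np.float64(0.52), np.float64(2.15), np.float64(-4.58), -0.11, 0, 0, np.float64(0.52), np.float64(2.64), np.float64(-4.31), -0.11, 0, 0]
```

Emit:
step_arm(
  increments=[0.5, -3.1, -4.0, -0.11, 0, 0, 0.5, -2.65, -4.3, -0.11, 0, 0, 0.5, -2.15, -4.55, -0.11, 0, 0, 0.5, -1.65, -4.8, -0.11, 0, 0, 0.5, -1.1, -4.95, -0.11, 0, 0, 0.5, -0.55, -5.05, -0.11, 0, 0, 0.5, 0, -5.05, -0.11, 0, 0, 0.5, 0.55, -5.05, -0.11, 0, 0, 0.5, 1.1, -4.95, -0.11, 0, 0, 0.5, 1.65, -4.8, -0.11, 0, 0, 0.5, 2.15, -4.6, -0.11, 0, 0, 0.5, 2.65, -4.3, -0.11, 0, 0],
  fingers=60,
  force=10,
)

```text
time: 2.9
position: [0.547, -0.0931, 0.1627]
tool_rot: [1.131, 1.256, -1.131]
ft_force: [0.6, -0.6, -0.9]
grip_width: 0.602
```

```bash
python3 - <<'E'
from h import *
st()
im=ctrl.get_image("wrist");c=ctrl.camera_params("wrist");cv2.imwrite("pics/w1.png",im[:,:,::-1]);st()
for t in["offcut_center","bar0","bar1","jig"]:
    for d in ctrl.spot_point("wrist",t)[:2]: print(t,round(d["score"],2),np.round(w(0,d["xyz"],c),4))
E
```

```text
t 2.9 p [ 0.547  -0.0931  0.1627] yaw 0.1054 xax [ 0.001 -0.001 -1.   ] F [ 0.59 -0.61 -0.89] g 0.602
t 2.95 p [ 0.5499 -0.0844  0.1624] yaw 0.1175 xax [ 0.003  0.006 -1.   ] F [2.21 5.9  0.69] g 0.604
offcut_center 0.57 [ 0.5471 -0.0837  0.0301]
bar0 0.98 [0.5651 0.0881 0.0366]
bar0 0.79 [ 0.5738 -0.1281  0.029 ]
bar1 0.98 [0.5651 0.0881 0.0366]
bar1 0.79 [ 0.5738 -0.1281  0.029 ]
jig 0.72 [ 0.5684 -0.0101  0.0019]
```

View pics/w1.png

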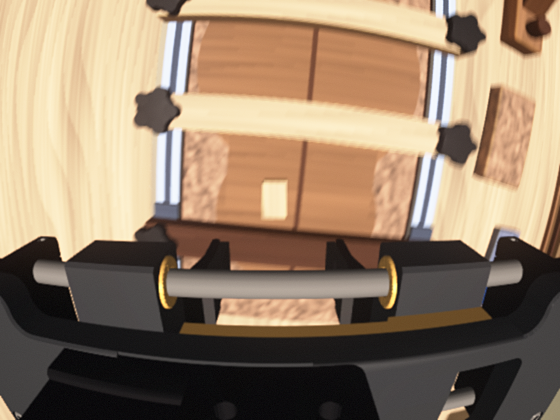

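Emit:
step_arm(
  increments=[0, 0, 0, 0, 0, 0, 0, 0, 0, 0, 0, 0],
)

```text
time: 3.4
position: [0.5458, -0.0958, 0.1627]
tool_rot: [1.135, 1.254, -1.136]
ft_force: [-0.6, -0.3, -0.8]
grip_width: 0.595
```

```bash
cat >> h.py <<'E'
def wl(name,things,disp=True):
    c=ctrl.camera_params("wrist");im=ctrl.get_image("wrist");cv2.imwrite(f"pics/{name}.png",im[:,:,::-1])
    np.savez(f"pics/{name}.npz",**c)
    for t in things:
        for d in ctrl.spot_point("wrist",t)[:3]: print(t,round(d["score"],2),np.round(w(0,d["xyz"],c),4))
def wray(c,uv,z):
    f=210/np.tan(np.radians(c["vertical_fov"]/2));u=np.array([uv[0]-c["cx"],uv[1]-c["cy"]]);r=np.hypot(*u);th=r/f
    d=np.array(c["R"]).T@np.array([*(u/r*np.sin(th)),np.cos(th)]);o=-np.array(c["R"]).T@c["t"]
    return o+d*(z-o[2])/d[2]
E
python3 - <<'E'
from h import *
st();wl("w2",["offcut_center","bar0","jig"]);st()
c=dict(np.load("pics/w2.npz"))
for d in ctrl.silhouettes("wrist","offcut_center")[:2]:
    m=d["pixels"].astype(np.uint8);k=max(cv2.findContours(m,0,1)[0],key=len);b=cv2.boxPoints(cv2.minAreaRect(k));print(d["score"],m.sum(),np.round(b))
    print(np.round([wray(c,q,.039) for q in b],4))
E
```

```text
t 3.4 p [ 0.5458 -0.0958  0.1627] yaw 0.0995 xax [ 0.    -0.001 -1.   ] F [-0.61 -0.28 -0.78] g 0.595
offcut_center 0.72 [ 0.5426 -0.0926  0.0305]
offcut_center 0.55 [0.562  0.0799 0.0348]
bar0 0.75 [ 0.57   -0.1359  0.0333]
bar0 0.72 [ 0.571  -0.0186  0.0376]
bar0 0.61 [0.564  0.0814 0.0368]
jig 0.82 [ 0.5677 -0.0205  0.0014]
t 3.6 p [ 0.5461 -0.0948  0.1626] yaw 0.1011 xax [ 0. -0. -1.] F [0.   0.38 0.05] g 0.599
0.58 908 [[262. 179.]
 [286. 179.]
 [286. 217.]
 [262. 217.]]
[[ 0.5301 -0.0747  0.039 ]
 [ 0.5514 -0.0726  0.039 ]
 [ 0.5551 -0.1076  0.039 ]
 [ 0.5333 -0.1098  0.039 ]]
```

View pics/w2.png

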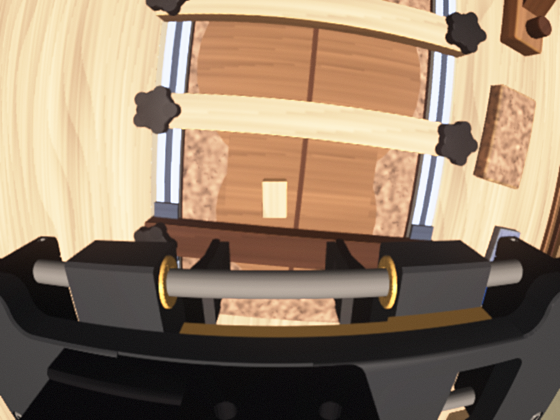

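Emit:
step_arm(
  increments=[3.0, -0.2, -0.25, 0, 0, 0, 4.0, 0, 0, 0, 0, 0, 3.5, 0, 0, 0, 0, 0, 2.0, 0, 0, 0, 0, 0, 1.0, 0, 0, 0, 0, 0, 0.4, 0, 0, 0, 0, 0, 0, 0, 0, 0, 0, 0, 0, 0, 0, 0, 0, 0],
)

```text
time: 4.65
position: [0.5448, -0.0922, 0.0245]
tool_rot: [1.134, 1.254, -1.133]
ft_force: [0.0, 0.2, -0.3]
grip_width: 0.597
```

Emit:
step_arm(
  increments=[0, 0, 0, 0, 0, 0, 0, 0, 0, 0, 0, 0, 0, 0, 0, 0, 0, 0, 0, 0, 0, 0, 0, 0],
  fingers=0,
  force=10,
)

```text
time: 5.15
position: [0.5439, -0.0921, 0.0235]
tool_rot: [1.134, 1.256, -1.134]
ft_force: [-0.2, 0.5, -0.0]
grip_width: 0.247
```

Emit:
step_arm(
  increments=[-2, 0, 0, 0, 0, 0, -5, 0, 0, 0, 0, 0, -5, 0, 0, 0, 0, 0, -4, 0, 0, 0, 0, 0],
)

```text
time: 5.65
position: [0.5447, -0.0918, 0.1873]
tool_rot: [1.134, 1.253, -1.132]
ft_force: [-0.1, -0.1, 0.2]
grip_width: 0.251
```

Emit:
step_arm(
  increments=[-1, -0.54, -3, 0, 0, 0, 0, -0.54, -5, 0, 0, 0, 0, -0.54, -5.5, 0, 0, 0, 0, -0.54, -5.5, 0, 0, 0, 0, -0.54, -5.5, 0, 0, 0, 0, -0.54, -5.5, 0, 0, 0, 0, -0.54, -5.5, 0, 0, 0, 0, -0.54, -5.5, 0, 0, 0, 0, -0.54, -5, 0, 0, 0, 0, -0.54, -3.5, 0, 0, 0, 0, 0, 0, 0, 0, 0, 0, 0, 0, 0, 0, 0],
)

```text
time: 7.15
position: [0.4403, 0.3942, 0.1942]
tool_rot: [1.134, 1.254, -1.134]
ft_force: [0.8, -0.4, -0.5]
grip_width: 0.25
```

```bash
python3 - <<'E'
from h import *
st();wl("w3",["bin_in","offcut_center"])
E
```

```text
t 7.15 p [0.4403 0.3942 0.1942] yaw 0.1017 xax [ 0.001 -0.001 -1.   ] F [ 0.83 -0.44 -0.54] g 0.25
bin_in 0.74 [0.4377 0.3954 0.0055]
offcut_center 0.73 [0.4432 0.3945 0.2022]
```

View pics/w3.png

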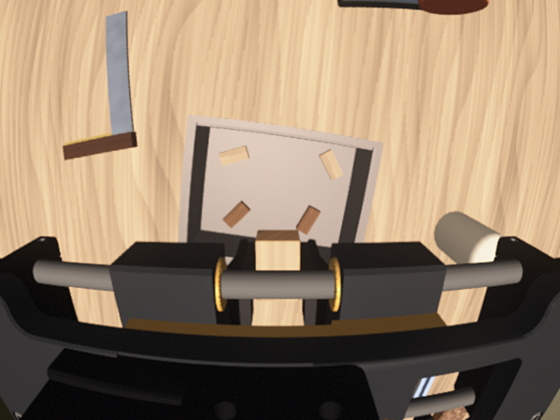

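Emit:
step_arm(
  increments=[4, 0, 0, 0, 0, 0, 5, 0, 0, 0, 0, 0, 4, 0, 0, 0, 0, 0, 2.2, 0, 0, 0, 0, 0, 0, 0, 0, 0, 0, 0, 0, 0, 0, 0, 0, 0],
)

```text
time: 8.05
position: [0.4409, 0.3957, 0.0432]
tool_rot: [1.136, 1.255, -1.132]
ft_force: [-0.7, -0.2, 0.5]
grip_width: 0.254
```

Emit:
step_arm(
  increments=[0, 0, 0, 0, 0, 0, 0, 0, 0, 0, 0, 0, 0, 0, 0, 0, 0, 0, -3, 0, 0, 0, 0, 0, -5, 0, 0, 0, 0, 0, -5, 0, 0, 0, 0, 0, -4, 0, 0, 0, 0, 0, 0, 0, 0, 0, 0, 0],
  fingers=50,
)

```text
time: 9.05
position: [0.441, 0.3968, 0.2154]
tool_rot: [1.139, 1.254, -1.128]
ft_force: [0.4, 0.6, -1.3]
grip_width: 0.501
```

```bash
python3 - <<'E'
from h import *
st();wl("w4",["bin_in","offcut_center"])
E
```

```text
t 9.05 p [0.441  0.3968 0.2154] yaw 0.1021 xax [ 0.005  0.004 -1.   ] F [ 0.43  0.62 -1.26] g 0.501
bin_in 0.61 [0.4386 0.3953 0.0048]
offcut_center 0.91 [0.4414 0.3947 0.0131]
```

View pics/w4.png

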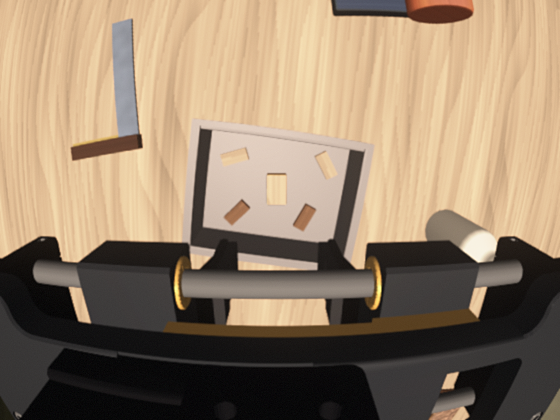

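```bash
python3 - <<'E'
from h import *
q=[ray("top",(405+u/10-.45,265+v/10-.45),.085) for u,v in[(188,188),(362,108),(432,240),(250,324)]];q=np.array(q);print(np.round(q,4),q.mean(0))
for i in range(4):
    d=q[(i+1)%4]-q[i];print(np.linalg.norm(d),np.degrees(np.arctan2(d[1],d[0])))
q=[ray("side",(370+u/10-.45,135+v/10-.45),.085) for u,v in[(142,75),(262,75),(303,145),(175,145)]];q=np.array(q);print(np.round(q,4),q.mean(0))
for i in range(4):
    d=q[(i+1)%4]-q[i];print(np.linalg.norm(d),np.degrees(np.arctan2(d[1],d[0])))
E
```

```text
[[ 0.4602 -0.3453  0.085 ]
 [ 0.4793 -0.3873  0.085 ]
 [ 0.4483 -0.4022  0.085 ]
 [ 0.4285 -0.3584  0.085 ]] [ 0.45406396 -0.37327958  0.085     ]
0.04613866990294528 -65.53432393797301
0.034320668030461084 -154.32558050010584
0.04805564765438755 114.4479244678
0.034318883350244876 22.473578298362657
[[ 0.4752 -0.3859  0.085 ]
 [ 0.4442 -0.3978  0.085 ]
 [ 0.4253 -0.3577  0.085 ]
 [ 0.4574 -0.3453  0.085 ]] [ 0.45054277 -0.37166082  0.085     ]
0.033164326867330896 -158.915244547447
0.04431862650625381 115.24333052366845
0.034356799528678005 21.13931141495674
0.044280819060488384 -66.29880545768691
```

```bash
python3 - <<'E'
from h import *
plan([.441,.3955,.2135],.102,[.53,0,.2135],.102,8)
plan([.53,0,.2135],.102,[.453,-.362,.2135],.422,8)
E
```

```text
[np.float64(-0.0), np.float64(0.6), np.float64(5.03), -0.0, 0, 0, np.float64(-0.0), np.float64(0.6), np.float64(5.03), -0.0, 0, 0, np.float64(-0.0), np.float64(0.6), np.float64(5.03), -0.0, 0, 0, np.float64(-0.0), np.float64(0.6), np.float64(5.03), -0.0, 0, 0, np.float64(-0.0), np.float64(0.6), np.float64(5.03), -0.0, 0, 0, np.float64(-0.0), np.float64(0.6), np.float64(5.03), -0.0, 0, 0, np.float64(-0.0), np.float64(0.6), np.float64(5.03), -0.0, 0, 0, np.float64(-0.0), np.float64(0.6), np.float64(5.03), -0.0, 0, 0]
[np.float64(-0.0), np.float64(-1.42), np.float64(4.4), -0.04, 0, 0, np.float64(-0.0), np.float64(-1.59), np.float64(4.34), -0.04, 0, 0, np.float64(-0.0), np.float64(-1.77), np.float64(4.28), -0.04, 0, 0, np.float64(-0.0), np.float64(-1.94), np.float64(4.2), -0.04, 0, 0, np.float64(-0.0), np.float64(-2.1), np.float64(4.12), -0.04, 0, 0, np.float64(-0.0), np.float64(-2.26), np.float64(4.03), -0.04, 0, 0, np.float64(-0.0), np.float64(-2.42), np.float64(3.94), -0.04, 0, 0, np.float64(-0.0), np.float64(-2.58), np.float64(3.84), -0.04, 0, 0]
```

Emit:
step_arm(
  increments=[0, 0.6, 5, 0, 0, 0, 0, 0.6, 5, 0, 0, 0, 0, 0.6, 5, 0, 0, 0, 0, 0.6, 5, 0, 0, 0, 0, 0.6, 5, 0, 0, 0, 0, 0.6, 5, 0, 0, 0, 0, 0.6, 5, 0, 0, 0, 0, 0.6, 5, 0, 0, 0],
  fingers=80,
)

```text
time: 10.2
position: [0.5276, -0.0, 0.21]
tool_rot: [1.133, 1.257, -1.136]
ft_force: [-0.3, -0.7, 0.1]
grip_width: 0.799
```

Emit:
step_arm(
  increments=[0, -1.4, 4.4, -0.04, 0, 0, 0, -1.6, 4.35, -0.04, 0, 0, 0, -1.75, 4.3, -0.04, 0, 0, 0, -1.95, 4.2, -0.04, 0, 0, 0, -2.1, 4.1, -0.04, 0, 0, 0, -2.25, 4, -0.04, 0, 0, 0, -2.4, 3.95, -0.04, 0, 0, 0, -2.6, 3.85, -0.04, 0, 0, 0, 0, 0, 0, 0, 0, 0, 0, 0, 0, 0, 0, 0, 0, 0, 0, 0, 0],
)

```text
time: 11.58
position: [0.4522, -0.3582, 0.2111]
tool_rot: [0.892, 1.382, -0.891]
ft_force: [-0.1, 0.1, 1.4]
grip_width: 0.804
```

```bash
python3 - <<'E'
from h import *
st();wl("w5",["spacer_center"])
E
```

```text
t 11.57 p [ 0.4522 -0.3582  0.2111] yaw 0.4245 xax [-0.     0.001 -1.   ] F [-0.05  0.13  1.44] g 0.804
```

View pics/w5.png

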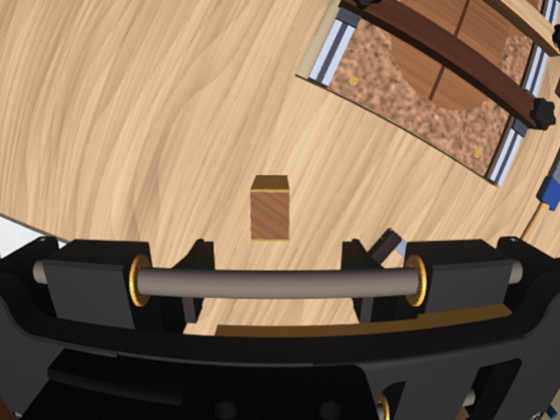

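```bash
python3 - <<'E'
from h import *
c=dict(np.load("pics/w5.npz"))
q=np.array([wray(c,p,.085) for p in[(251,191),(289.5,190),(290,240),(251,241)]]);print(np.round(q,4),q.mean(0))
for i in range(4):
    d=q[(i+1)%4]-q[i];print(np.linalg.norm(d),np.arctan2(d[1],d[0]))
E
```

```text
[[ 0.4261 -0.3576  0.085 ]
 [ 0.4575 -0.3424  0.085 ]
 [ 0.4783 -0.3859  0.085 ]
 [ 0.4451 -0.402   0.085 ]] [ 0.45173675 -0.37196952  0.085     ]
0.03489085695487742 0.45069779867202275
0.0481481711605952 -1.1257724791906896
0.036937984606756645 -2.687693378708818
0.04832138402377353 1.9734611542120033
```

Emit:
step_arm(
  increments=[2, -0.5, 1.2, -0.01, 0, 0, 4, 0, 0, 0, 0, 0, 4, 0, 0, 0, 0, 0, 4, 0, 0, 0, 0, 0, 2.5, 0, 0, 0, 0, 0, 1, 0, 0, 0, 0, 0, 0, 0, 0, 0, 0, 0, 0, 0, 0, 0, 0, 0],
)

```text
time: 12.68
position: [0.4527, -0.3737, 0.0377]
tool_rot: [0.885, 1.381, -0.885]
ft_force: [0.6, 0.5, -0.1]
grip_width: 0.801
```

Emit:
step_arm(
  increments=[0, 0, 0, 0, 0, 0, 0, 0, 0, 0, 0, 0, 0, 0, 0, 0, 0, 0, 0, 0, 0, 0, 0, 0],
  fingers=0,
  force=25,
)

```text
time: 13.18
position: [0.452, -0.3731, 0.0367]
tool_rot: [0.885, 1.383, -0.886]
ft_force: [-3.5, -1.5, 2.0]
grip_width: 0.428
```

```bash
python3 - <<'E'
from h import *
st();wl("w6",["spacer_center"]);st()
im=ctrl.get_image("side");cv2.imwrite("pics/s6.png",im[:,:,::-1]); 
E
```

```text
t 13.18 p [ 0.452  -0.3731  0.0367] yaw 0.4321 xax [-0. -0. -1.] F [-3.45 -1.53  1.99] g 0.428
t 13.28 p [ 0.4518 -0.3731  0.0367] yaw 0.432 xax [-0. -0. -1.] F [-0.57  0.24  1.81] g 0.41
```

View pics/s6.png

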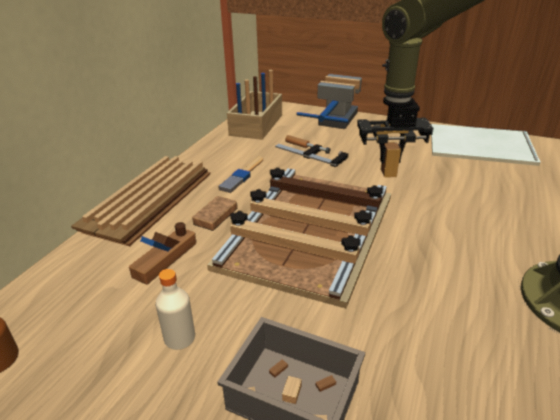

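View pics/w6.png

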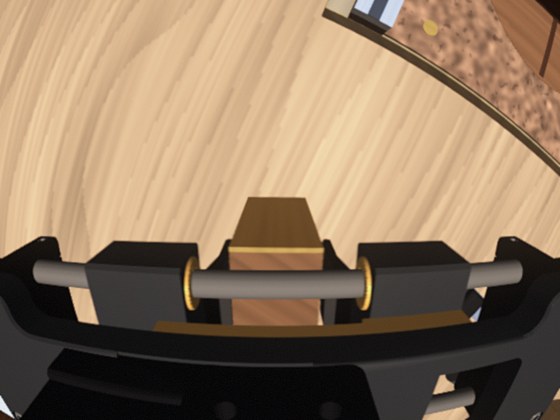

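```bash
python3 - <<'E'
from h import *
c=dict(np.load("pics/w6.npz"))
p=np.array([.452,-.3732,0]);a=.432;y=np.array([np.cos(a),np.sin(a),0]);z=np.array([np.sin(a),-np.cos(a),0])
for q in[(232,249),(322,249),(277,249)]:
  X=wray(c,q,.085);print(np.round(X,4),"along y",(X-p)@y,"along -z",-(X-p)@z)
for q in[(248,198),(306,198)]:
  X=wray(c,q,.0);print(np.round(X,4),"along y",(X-p)@y,"along -z",-(X-p)@z)
plan([.452,-.3732,.20],.432,[.568,-.075,.20],.006,8)
E
```

```text
[ 0.4259 -0.3567  0.085 ] along y -0.0168005869929957 along -z 0.025924903486268327
[ 0.4568 -0.3424  0.085 ] along y 0.017283757560679076 along -z 0.02595077475137624
[ 0.4413 -0.3494  0.085 ] along y 0.00024473323871916815 along -z 0.026041814911585838
[ 0.4248 -0.3574  0.    ] along y -0.018095348127126456 along -z 0.025734504362669455
[ 0.4579 -0.3421  0.    ] along y 0.018369021633264655 along -z 0.025756595904674752
[np.float64(-0.0), np.float64(2.88), np.float64(-2.78), 0.053, 0, 0, np.float64(-0.0), np.float64(2.73), np.float64(-2.93), 0.053, 0, 0, np.float64(-0.0), np.float64(2.57), np.float64(-3.07), 0.053, 0, 0, np.float64(-0.0), np.float64(2.4), np.float64(-3.2), 0.053, 0, 0, np.float64(-0.0), np.float64(2.23), np.float64(-3.32), 0.053, 0, 0, np.float64(-0.0), np.float64(2.05), np.float64(-3.44), 0.053, 0, 0, np.float64(-0.0), np.float64(1.86), np.float64(-3.54), 0.053, 0, 0, np.float64(-0.0), np.float64(1.67), np.float64(-3.64), 0.053, 0, 0]
```

Emit:
step_arm(
  increments=[-1.5, 0, 0, 0, 0, 0, -4, 0, 0, 0, 0, 0, -5, 0, 0, 0, 0, 0, -4, 0, 0, 0, 0, 0, -1.8, 0, 0, 0, 0, 0],
)

```text
time: 13.95
position: [0.453, -0.3734, 0.2027]
tool_rot: [0.884, 1.379, -0.885]
ft_force: [0.1, -0.0, -3.1]
grip_width: 0.408
```

Emit:
step_arm(
  increments=[0, 2.9, -2.8, 0.053, 0, 0, 0, 2.75, -2.9, 0.053, 0, 0, 0, 2.55, -3.05, 0.053, 0, 0, 0, 2.4, -3.2, 0.053, 0, 0, 0, 2.25, -3.3, 0.053, 0, 0, 0, 2.05, -3.4, 0.053, 0, 0, 0, 1.85, -3.5, 0.053, 0, 0, 0, 1.65, -3.4, 0.053, 0, 0, 0, 0, 0, 0, 0, 0, 0, 0, 0, 0, 0, 0, 0, 0, 0, 0, 0, 0],
)

```text
time: 15.32
position: [0.5677, -0.0797, 0.199]
tool_rot: [1.204, 1.212, -1.206]
ft_force: [0.3, -0.1, -1.8]
grip_width: 0.414
```

```bash
python3 - <<'E'
from h import *
st();wl("w7",["spacer_center","bar0"]);st()
E
```

```text
t 15.32 p [ 0.5677 -0.0797  0.199 ] yaw 0.0059 xax [-0.001 -0.001 -1.   ] F [ 0.28 -0.14 -1.81] g 0.414
bar0 0.9 [0.5634 0.0803 0.0355]
bar0 0.56 [ 0.5673 -0.0205  0.0356]
t 15.47 p [ 0.5681 -0.0792  0.1994] yaw 0.0062 xax [-0. -0. -1.] F [ 0.98 -0.37 -1.94] g 0.406
```

View pics/w7.png

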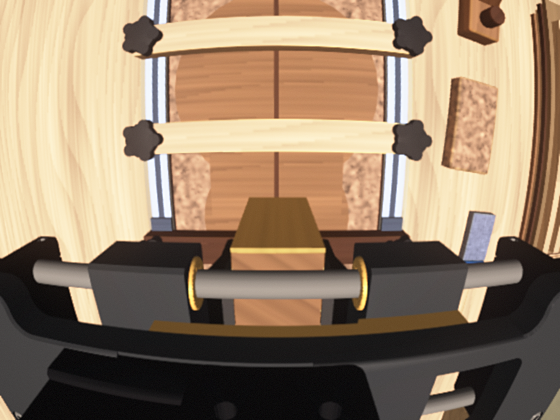

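Emit:
step_arm(
  increments=[3, 0, 0, 0, 0, 0, 4, 0, 0, 0, 0, 0, 4, 0, 0, 0, 0, 0, 2, 0, 0, 0, 0, 0, 0.9, 0, 0, 0, 0, 0, 0, 0, 0, 0, 0, 0, 0, 0, 0, 0, 0, 0, 0, 0, 0, 0, 0, 0],
)

```text
time: 16.48
position: [0.5693, -0.0782, 0.0618]
tool_rot: [1.204, 1.211, -1.202]
ft_force: [0.5, 0.1, -2.4]
grip_width: 0.41
```

Emit:
step_arm(
  increments=[0, 0, 0.3, 0, 0, 0, 0, 0, 0.3, 0, 0, 0, 0, 0, 0.2, 0, 0, 0, 0, 0, 0.2, 0, 0, 0, 0, 0, 0, 0, 0, 0],
)

```text
time: 17.1
position: [0.5684, -0.0884, 0.0605]
tool_rot: [1.203, 1.213, -1.204]
ft_force: [-0.5, 0.2, -2.0]
grip_width: 0.413
```

Emit:
step_arm(
  increments=[0, 0, 0.1, 0, 0, 0, 0, 0, 0.1, 0, 0, 0, 0, 0, 0, 0, 0, 0],
)

```text
time: 17.48
position: [0.5685, -0.0902, 0.0605]
tool_rot: [1.203, 1.213, -1.203]
ft_force: [-0.4, 0.1, -2.6]
grip_width: 0.413
```

Emit:
step_arm(
  increments=[0, 0, 0.1, 0, 0, 0, 0, 0, 0.1, 0, 0, 0, 0, 0, 0.1, 0, 0, 0, 0, 0, 0, 0, 0, 0],
)

```text
time: 17.98
position: [0.5685, -0.0933, 0.0605]
tool_rot: [1.203, 1.213, -1.204]
ft_force: [-0.3, 0.4, -2.2]
grip_width: 0.411
```

Emit:
step_arm(
  increments=[0, 0, 0.1, 0, 0, 0, 0, 0, 0, 0, 0, 0],
)

```text
time: 18.23
position: [0.5685, -0.0943, 0.0605]
tool_rot: [1.203, 1.213, -1.204]
ft_force: [0.6, 0.0, -1.3]
grip_width: 0.415
```

Emit:
step_arm(
  increments=[0, 0, 0.1, 0, 0, 0, 0, 0, 0, 0, 0, 0],
)

```text
time: 18.48
position: [0.5685, -0.0945, 0.0606]
tool_rot: [1.203, 1.214, -1.203]
ft_force: [0.5, 1.2, -2.1]
grip_width: 0.412
```

Emit:
step_arm(
  increments=[0.1, 0, 0, 0, 0, 0, 0.1, 0, 0, 0, 0, 0, 0, 0, 0, 0, 0, 0],
)

```text
time: 18.85
position: [0.5687, -0.0945, 0.0585]
tool_rot: [1.204, 1.213, -1.202]
ft_force: [0.9, 2.5, -2.6]
grip_width: 0.416
```

Emit:
step_arm(
  increments=[0.1, 0, 0, 0, 0, 0, 0, 0, 0, 0, 0, 0],
)

```text
time: 19.1
position: [0.5687, -0.0946, 0.0577]
tool_rot: [1.203, 1.213, -1.203]
ft_force: [0.6, 3.6, -0.8]
grip_width: 0.413
```

Emit:
step_arm(
  increments=[0.05, 0, 0, 0, 0, 0, 0, 0, 0, 0, 0, 0, 0, 0, 0, 0, 0, 0, -1, 0, 0, 0, 0, 0, -3, 0, 0, 0, 0, 0, -3.5, 0, 0, 0, 0, 0, 0, 0, 0, 0, 0, 0],
  fingers=62,
)

```text
time: 19.98
position: [0.571, -0.0953, 0.1359]
tool_rot: [1.205, 1.207, -1.199]
ft_force: [-0.1, 0.0, -0.3]
grip_width: 0.621
```

Emit:
step_arm(
  increments=[0, 0, -3, 0, 0, 0, 0, 0, -4, 0, 0, 0, 0, 0, -3, 0, 0, 0, 0, 0, -2, 0, 0, 0, 0, 0, 0, 0, 0, 0, 0, 0, 0, 0, 0, 0, 0, 0, 0, 0, 0, 0],
  fingers=0,
)

```text
time: 20.85
position: [0.5676, 0.0232, 0.1318]
tool_rot: [1.204, 1.212, -1.206]
ft_force: [0.2, 0.7, -0.3]
grip_width: 0.011
```

```bash
python3 - <<'E'
from h import *
st();wl("w8",["bar1","spacer_center"]);st()
im=ctrl.get_image("side");cv2.imwrite("pics/s8.png",cv2.resize(im[130:330,180:430,::-1],None,fx=3,fy=3)) 
E
```

```text
t 20.85 p [0.5676 0.0232 0.1318] yaw 0.0058 xax [-0.    -0.001 -1.   ] F [ 0.18  0.73 -0.25] g 0.011
bar1 0.9 [ 0.5678 -0.0186  0.0342]
bar1 0.85 [0.5644 0.0831 0.0366]
t 21.0 p [0.5676 0.024  0.1319] yaw 0.0067 xax [-0. -0. -1.] F [ 0.07 -0.09  0.16] g 0.003
```

View pics/s8.png

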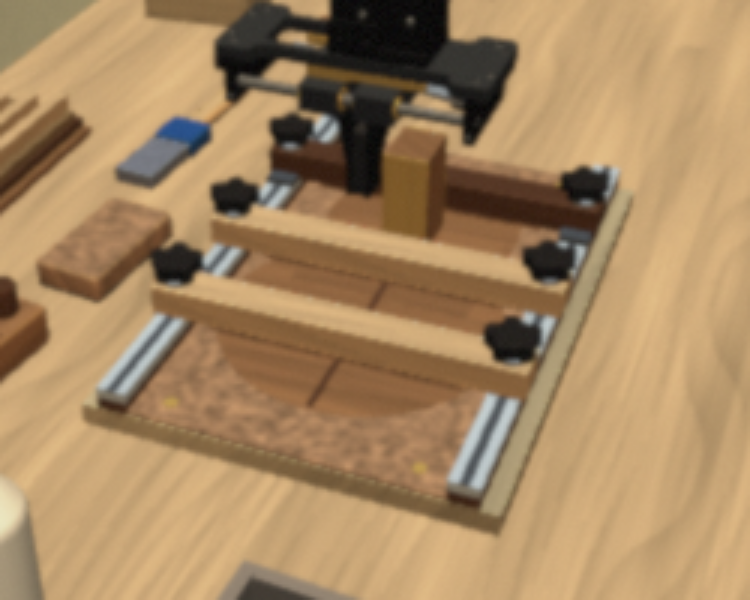

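View pics/w8.png

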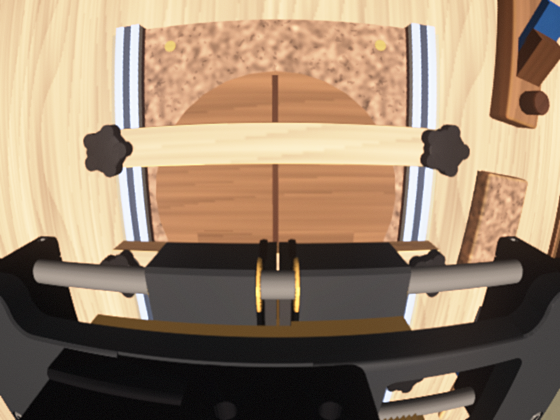

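Emit:
step_arm(
  increments=[3, 0, 0, 0, 0, 0, 4, 0, 0, 0, 0, 0, 1.7, 0, 0, 0, 0, 0, 0, 0, 0.5, 0, 0, 0, 0, 0, 0.5, 0, 0, 0, 0, 0, 0.3, 0, 0, 0, 0, 0, 0.3, 0, 0, 0, 0, 0, 0.3, 0, 0, 0, 0, 0, 0.3, 0, 0, 0],
)

```text
time: 22.18
position: [0.5681, 0.0058, 0.0457]
tool_rot: [1.205, 1.215, -1.2]
ft_force: [-0.9, 6.4, 2.6]
grip_width: 0.003
```

Emit:
step_arm(
  increments=[0, 0, 0.3, 0, 0, 0, 0, 0, 0.3, 0, 0, 0, 0, 0, 0.3, 0, 0, 0, 0, 0, 0.3, 0, 0, 0],
)

```text
time: 22.68
position: [0.5682, -0.0057, 0.0457]
tool_rot: [1.205, 1.216, -1.199]
ft_force: [-0.8, 6.8, 2.7]
grip_width: 0.004
```

Emit:
step_arm(
  increments=[0, 0, 0.3, 0, 0, 0, 0, 0, 0.3, 0, 0, 0, 0, 0, 0.3, 0, 0, 0, 0, 0, 0.3, 0, 0, 0, 0, 0, 0.2, 0, 0, 0, 0, 0, 0.2, 0, 0, 0],
)

```text
time: 23.42
position: [0.5683, -0.0218, 0.0457]
tool_rot: [1.205, 1.216, -1.199]
ft_force: [0.7, 5.5, 2.7]
grip_width: 0.006
```

Emit:
step_arm(
  increments=[0, 0, 0.1, 0, 0, 0, 0, 0, 0.1, 0, 0, 0, 0, 0, 0.1, 0, 0, 0],
)

```text
time: 23.8
position: [0.5683, -0.0247, 0.0457]
tool_rot: [1.205, 1.216, -1.199]
ft_force: [-0.0, 5.3, 3.3]
grip_width: 0.006
```

Emit:
step_arm(
  increments=[0, 0, 0.1, 0, 0, 0, 0, 0, 0.1, 0, 0, 0, 0, 0, 0.1, 0, 0, 0],
)

```text
time: 24.18
position: [0.5684, -0.0277, 0.0457]
tool_rot: [1.205, 1.216, -1.199]
ft_force: [-1.5, 5.8, 2.7]
grip_width: 0.005
```

Emit:
step_arm(
  increments=[0, 0, 0.1, 0, 0, 0, 0, 0, 0.05, 0, 0, 0],
)

```text
time: 24.42
position: [0.5683, -0.0278, 0.0457]
tool_rot: [1.205, 1.217, -1.198]
ft_force: [-0.9, 7.7, 3.4]
grip_width: 0.006
```

Emit:
step_arm(
  increments=[0, 0, 0.05, 0, 0, 0, 0, 0, 0.05, 0, 0, 0],
)

```text
time: 24.68
position: [0.5683, -0.0279, 0.0457]
tool_rot: [1.206, 1.219, -1.197]
ft_force: [-1.0, 10.1, 3.5]
grip_width: 0.003
```

Emit:
step_arm(
  increments=[0, 0, 0.05, 0, 0, 0, 0, 0, 0.05, 0, 0, 0],
)

```text
time: 24.92
position: [0.5683, -0.0279, 0.0457]
tool_rot: [1.206, 1.22, -1.196]
ft_force: [-1.3, 11.9, 3.2]
grip_width: 0.003
```

Emit:
step_arm(
  increments=[0, 0, 0.1, 0, 0, 0, 0, 0, 0.1, 0, 0, 0, 0, 0, 0, 0, 0, 0],
)

```text
time: 25.3
position: [0.5683, -0.0279, 0.0458]
tool_rot: [1.207, 1.222, -1.194]
ft_force: [-1.0, 14.7, 2.6]
grip_width: 0.003
```

Emit:
step_arm(
  increments=[0, 0, -0.4, 0, 0, 0, 0, 0, -0.4, 0, 0, 0, 0, 0, -0.4, 0, 0, 0, 0, 0, -0.6, 0, 0, 0, -2, 0, 0, 0, 0, 0, -4, 0, 0, 0, 0, 0, -3.5, 0, 0, 0, 0, 0, 0, 0, 0, 0, 0, 0, 0, 0, 0, 0, 0, 0],
)

```text
time: 26.42
position: [0.5678, -0.019, 0.1405]
tool_rot: [1.203, 1.212, -1.204]
ft_force: [0.2, -0.7, -0.1]
grip_width: 0.004
```

```bash
python3 - <<'E'
from h import *
st();wl("w9",["bar1"]);st()
im=ctrl.get_image("top");cv2.imwrite("pics/t9.png",cv2.resize(im[175:310,195:385,::-1],None,fx=4,fy=4,interpolation=cv2.INTER_CUBIC))
for d in ctrl.spot_point("top","bar1")[:3]:print(w("top",d["xyz"]))
E
```

```text
t 26.43 p [ 0.5678 -0.019   0.1405] yaw 0.0076 xax [ 0.    -0.001 -1.   ] F [ 0.21 -0.68 -0.08] g 0.004
bar1 0.77 [ 0.5661 -0.0538  0.0361]
bar1 0.64 [0.5643 0.081  0.0372]
t 26.52 p [ 0.5671 -0.0189  0.1392] yaw 0.0078 xax [-0.002 -0.    -1.   ] F [-0.29 -1.06 -0.45] g 0.007
[0.56826402 0.08100692 0.03659884]
[ 0.56822342 -0.13872116  0.03612694]
```

View pics/w9.png

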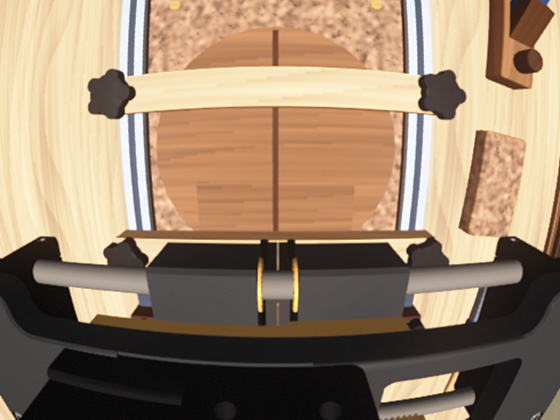

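View pics/t9.png

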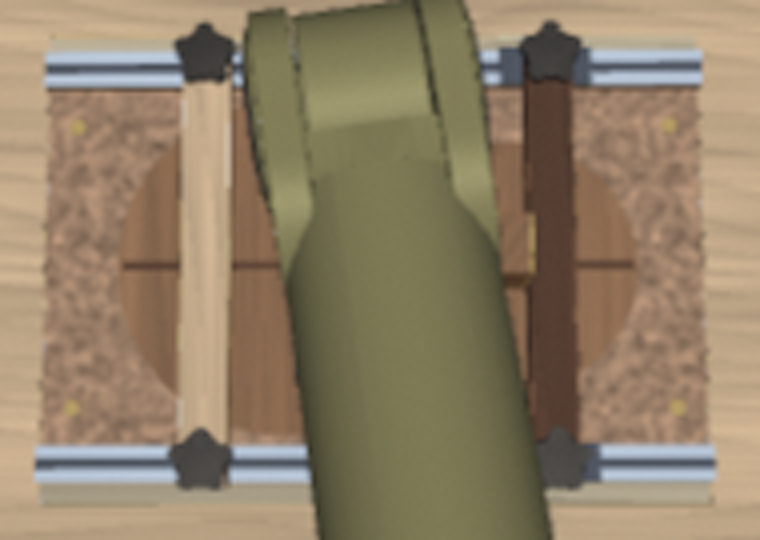

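Emit:
step_arm(
  increments=[0, 0.1, 2, 0, 0, 0, 0, 0, 3, 0, 0, 0, 0, 0, 2.5, 0, 0, 0, 0, 0, 0, 0, 0, 0, 0, 0, 0, 0, 0, 0, 0, 0, 0, 0, 0, 0],
  fingers=65,
)

```text
time: 27.38
position: [0.5695, -0.0923, 0.14]
tool_rot: [1.202, 1.214, -1.202]
ft_force: [-0.3, 0.2, 0.3]
grip_width: 0.594
```

```bash
python3 - <<'E'
from h import *
st();wl("w10",[]);st()
E
```

```text
t 27.38 p [ 0.5695 -0.0923  0.14  ] yaw 0.0099 xax [-0.  0. -1.] F [-0.31  0.16  0.3 ] g 0.594
t 27.43 p [ 0.5696 -0.0924  0.1401] yaw 0.0099 xax [ 0.  0. -1.] F [-0.04  0.23 -0.21] g 0.615
```

View pics/w10.png

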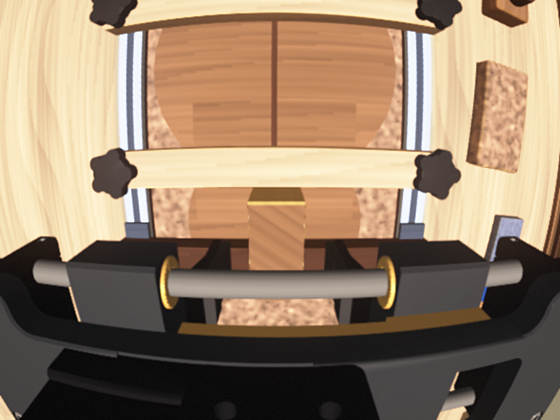

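```bash
python3 - <<'E'
from h import *
c=dict(np.load("pics/w10.npz"))
for a,b,z in[((112,174),(437,174),.08),((111,10),(439,8),.08),((248.5,204),(304,203),.106)]:
  A,B=wray(c,a,z),wray(c,b,z);print(np.round(A,4),np.round(B,4),np.arctan2((B-A)[1],(B-A)[0]))
E
```

```text
[ 0.4445 -0.054   0.08  ] [ 0.6888 -0.0517  0.08  ] 0.009634109483649034
[0.4433 0.073  0.08  ] [0.6884 0.0764 0.08  ] 0.01390040180533076
[ 0.5514 -0.07    0.106 ] [ 0.586 -0.069  0.106] 0.028887402265041145
```

Emit:
step_arm(
  increments=[2, -0.05, 0.15, 0, 0, 0, 3, 0, 0, 0, 0, 0, 2.2, 0, 0, 0, 0, 0, 1, 0, 0, 0, 0, 0, 0, 0, 0, 0, 0, 0, 0, 0, 0, 0, 0, 0],
)

```text
time: 28.18
position: [0.5697, -0.095, 0.0588]
tool_rot: [1.204, 1.212, -1.202]
ft_force: [-0.0, -1.4, 0.2]
grip_width: 0.65
```

Emit:
step_arm(
  increments=[0, 0, 0, 0, 0, 0, 0, 0, 0, 0, 0, 0, 0, 0, 0, 0, 0, 0, 0, 0, 0, 0, 0, 0],
  fingers=0,
  force=25,
)

```text
time: 28.68
position: [0.5688, -0.0952, 0.0584]
tool_rot: [1.203, 1.213, -1.204]
ft_force: [-2.3, -0.7, 4.1]
grip_width: 0.409
```

```bash
python3 - <<'E'
from h import *
st()
E
```

```text
t 28.68 p [ 0.5688 -0.0952  0.0584] yaw 0.0078 xax [-0. -0. -1.] F [-2.25 -0.71  4.08] g 0.409
```

Emit:
step_arm(
  increments=[-0.5, 0, 0, 0, 0, 0, -1, 0, 0, 0, 0, 0, -2, 0, 0, 0, 0, 0, -3, 0, 0, 0, 0, 0, -4, 0, 0, 0, 0, 0, -3, 0, 0, 0, 0, 0, 0, 0, 0, 0, 0, 0],
)

```text
time: 29.55
position: [0.5718, -0.0947, 0.1981]
tool_rot: [1.205, 1.206, -1.198]
ft_force: [0.4, 0.4, -2.5]
grip_width: 0.414
```

```bash
python3 - <<'E'
from h import *
st();wl("w11",["bar1"]);st()
im=ctrl.get_image("top");cv2.imwrite("pics/t11.png",cv2.resize(im[175:310,195:385,::-1],None,fx=4,fy=4,interpolation=cv2.INTER_CUBIC))
E
```

```text
t 29.55 p [ 0.5718 -0.0947  0.1981] yaw 0.0086 xax [ 0.008 -0.002 -1.   ] F [ 0.43  0.37 -2.46] g 0.414
bar1 0.82 [0.5638 0.0815 0.0357]
bar1 0.81 [ 0.5684 -0.0554  0.0355]
t 29.65 p [ 0.5692 -0.0949  0.1939] yaw 0.0083 xax [ 0.001 -0.001 -1.   ] F [-0.61 -1.08 -3.47] g 0.413
```

View pics/w11.png

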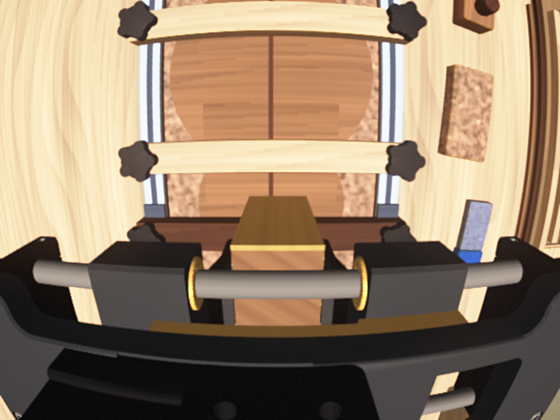

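View pics/t11.png

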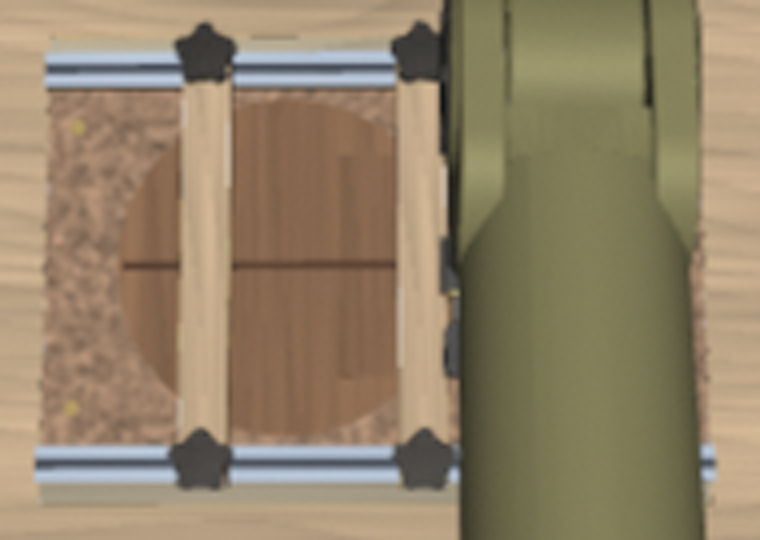

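Emit:
step_arm(
  increments=[0, 0, -3, 0, 0, 0, 0, 0, -4, 0, 0, 0, 0, 0, -3, 0, 0, 0, 0, 0, 0, 0, 0, 0, 3, 0, 0, 0, 0, 0, 4, 0, 0, 0, 0, 0, 4, 0, 0, 0, 0, 0, 1.5, 0, 0, 0, 0, 0, 0.8, 0, 0, 0, 0, 0, 0, 0, 0, 0, 0, 0, 0, 0, 0, 0, 0, 0],
)

```text
time: 31.08
position: [0.5693, 0.0049, 0.0614]
tool_rot: [1.204, 1.211, -1.202]
ft_force: [0.1, 0.5, -1.9]
grip_width: 0.412
```

Approach the set bar's far face gently (expected contact near y = -0.015).

Emit:
step_arm(
  increments=[0, 0, 0.3, 0, 0, 0, 0, 0, 0.4, 0, 0, 0, 0, 0, 0.4, 0, 0, 0, 0, 0, 0.3, 0, 0, 0, 0, 0, 0.2, 0, 0, 0, 0, 0, 0, 0, 0, 0],
)

```text
time: 31.82
position: [0.5683, -0.0113, 0.06]
tool_rot: [1.203, 1.213, -1.204]
ft_force: [-0.3, -0.3, -1.6]
grip_width: 0.414
```

Emit:
step_arm(
  increments=[0, 0, 0.1, 0, 0, 0, 0, 0, 0.1, 0, 0, 0, 0, 0, 0, 0, 0, 0],
)

```text
time: 32.2
position: [0.5684, -0.0132, 0.06]
tool_rot: [1.203, 1.213, -1.203]
ft_force: [-0.3, 0.2, -2.1]
grip_width: 0.416
```

Emit:
step_arm(
  increments=[0, 0, 0.05, 0, 0, 0, 0, 0, 0.05, 0, 0, 0],
)

```text
time: 32.45
position: [0.5684, -0.0141, 0.0601]
tool_rot: [1.203, 1.213, -1.203]
ft_force: [-0.3, 0.8, -2.2]
grip_width: 0.412
```

Emit:
step_arm(
  increments=[0, 0, 0.05, 0, 0, 0, 0, 0, 0, 0, 0, 0],
)

```text
time: 32.7
position: [0.5684, -0.0147, 0.06]
tool_rot: [1.203, 1.213, -1.203]
ft_force: [0.1, -0.6, -2.6]
grip_width: 0.412
```

Emit:
step_arm(
  increments=[0, 0, 0.05, 0, 0, 0, 0, 0, 0, 0, 0, 0],
)

```text
time: 32.95
position: [0.5684, -0.0152, 0.06]
tool_rot: [1.203, 1.213, -1.203]
ft_force: [1.3, 0.2, -1.9]
grip_width: 0.41
```

Emit:
step_arm(
  increments=[0, 0, 0.05, 0, 0, 0, 0, 0, 0, 0, 0, 0],
)

```text
time: 33.2
position: [0.5684, -0.0152, 0.06]
tool_rot: [1.203, 1.213, -1.203]
ft_force: [-0.5, -0.1, -2.2]
grip_width: 0.41
```

Emit:
step_arm(
  increments=[0, 0, 0.05, 0, 0, 0, 0, 0, 0, 0, 0, 0],
)

```text
time: 33.45
position: [0.5684, -0.0153, 0.0601]
tool_rot: [1.204, 1.214, -1.203]
ft_force: [-0.2, 2.6, -2.9]
grip_width: 0.408
```

Emit:
step_arm(
  increments=[0.1, 0, -0.05, 0, 0, 0, 0.1, 0, 0, 0, 0, 0, 0, 0, 0, 0, 0, 0],
)

```text
time: 33.83
position: [0.5686, -0.0152, 0.0584]
tool_rot: [1.203, 1.213, -1.203]
ft_force: [-1.2, 3.2, 2.0]
grip_width: 0.413
```

Emit:
step_arm(
  increments=[0.06, 0, 0, 0, 0, 0, 0, 0, 0, 0, 0, 0],
)

```text
time: 34.08
position: [0.5686, -0.0153, 0.0584]
tool_rot: [1.203, 1.213, -1.203]
ft_force: [-2.0, 2.8, 6.6]
grip_width: 0.41
```

Emit:
step_arm(
  increments=[-0.1, 0, 0, 0, 0, 0, 0, 0, 0, 0, 0, 0, 0, 0, 0, 0, 0, 0, -1, 0, 0, 0, 0, 0, -3, 0, 0, 0, 0, 0, -4, 0, 0, 0, 0, 0, 0, 0, 0, 0, 0, 0],
  fingers=62,
)

```text
time: 34.95
position: [0.5711, -0.0154, 0.1426]
tool_rot: [1.206, 1.207, -1.198]
ft_force: [0.1, -0.6, -0.2]
grip_width: 0.617
```

Emit:
step_arm(
  increments=[0, 0, -3, 0, 0, 0, 0, 0, -5, 0, 0, 0, 0, 0, -4, 0, 0, 0, 0, 0, -2, 0, 0, 0, 0, 0, 0, 0, 0, 0, 0, 0, 0, 0, 0, 0, 0, 0, 0, 0, 0, 0],
  fingers=0,
)

```text
time: 35.83
position: [0.5675, 0.1225, 0.1382]
tool_rot: [1.204, 1.211, -1.206]
ft_force: [-1.2, -0.9, -0.6]
grip_width: 0.014
```

```bash
python3 - <<'E'
from h import *
st();im=ctrl.get_image("side");cv2.imwrite("pics/s12.png",cv2.resize(im[130:330,180:430,::-1],None,fx=3,fy=3)) 
im=ctrl.get_image("top");cv2.imwrite("pics/t12.png",cv2.resize(im[175:310,195:385,::-1],None,fx=4,fy=4,interpolation=cv2.INTER_CUBIC));st()
E
```

```text
t 35.83 p [0.5675 0.1225 0.1382] yaw 0.0055 xax [-0.    -0.001 -1.   ] F [-1.15 -0.9  -0.61] g 0.014
t 35.92 p [0.5675 0.123  0.1384] yaw 0.006 xax [-0.    -0.001 -1.   ] F [-1.08 -0.95  0.13] g 0.002
```

View pics/s12.png

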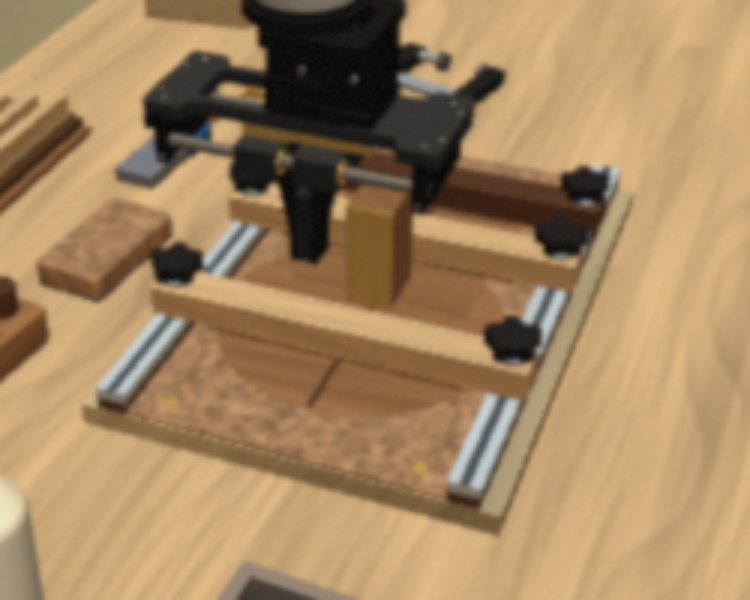

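View pics/t12.png

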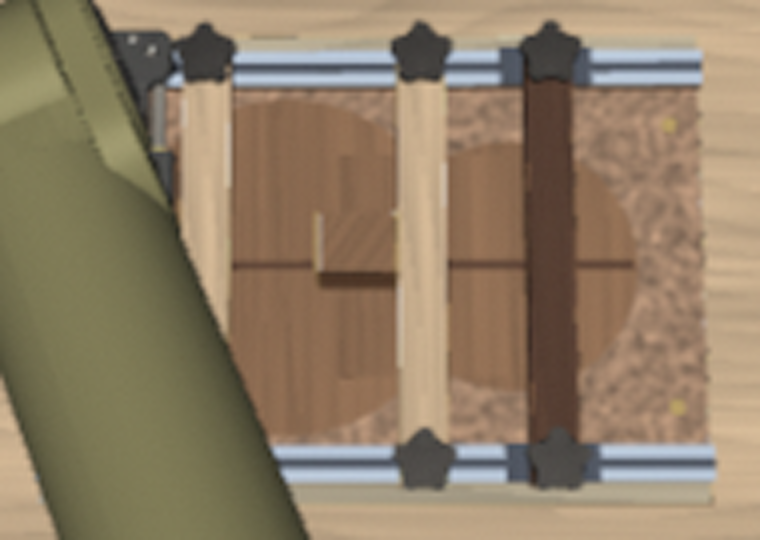

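Emit:
step_arm(
  increments=[3, 0, 0, 0, 0, 0, 4, 0, 0, 0, 0, 0, 2.2, 0, 0, 0, 0, 0, 0, 0, 0.4, 0, 0, 0, 0, 0, 0.4, 0, 0, 0, 0, 0, 0.3, 0, 0, 0, 0, 0, 0.3, 0, 0, 0, 0, 0, 0.3, 0, 0, 0, 0, 0, 0.3, 0, 0, 0],
)

```text
time: 37.05
position: [0.5676, 0.1064, 0.0469]
tool_rot: [1.206, 1.215, -1.201]
ft_force: [1.2, 5.5, -0.4]
grip_width: 0.008
```

Emit:
step_arm(
  increments=[0, 0, 0.4, 0, 0, 0, 0, 0, 0.4, 0, 0, 0, 0, 0, 0.4, 0, 0, 0, 0, 0, 0.4, 0, 0, 0, 0, 0, 0.4, 0, 0, 0, 0, 0, 0.4, 0, 0, 0, 0, 0, 0.4, 0, 0, 0],
)

```text
time: 37.92
position: [0.5678, 0.0799, 0.0469]
tool_rot: [1.205, 1.216, -1.199]
ft_force: [-0.0, 6.6, 0.8]
grip_width: 0.005
```

Emit:
step_arm(
  increments=[0, 0, 0.3, 0, 0, 0, 0, 0, 0.3, 0, 0, 0, 0, 0, 0.3, 0, 0, 0, 0, 0, 0.3, 0, 0, 0, 0, 0, 0.3, 0, 0, 0, 0, 0, 0.2, 0, 0, 0, 0, 0, 0.2, 0, 0, 0],
)

```text
time: 38.8
position: [0.5679, 0.0608, 0.0469]
tool_rot: [1.205, 1.216, -1.199]
ft_force: [0.2, 5.7, 0.3]
grip_width: 0.003
```

Emit:
step_arm(
  increments=[0, 0, 0.1, 0, 0, 0, 0, 0, 0.1, 0, 0, 0, 0, 0, 0.1, 0, 0, 0, 0, 0, 0.1, 0, 0, 0],
)

```text
time: 39.3
position: [0.5679, 0.0569, 0.0469]
tool_rot: [1.205, 1.216, -1.199]
ft_force: [-0.5, 6.1, 1.2]
grip_width: 0.003
```

Emit:
step_arm(
  increments=[0, 0, 0.1, 0, 0, 0, 0, 0, 0.1, 0, 0, 0, 0, 0, 0.1, 0, 0, 0],
)

```text
time: 39.67
position: [0.568, 0.0539, 0.0469]
tool_rot: [1.205, 1.216, -1.199]
ft_force: [0.4, 6.5, 0.3]
grip_width: 0.008
```

Emit:
step_arm(
  increments=[0, 0, 0.05, 0, 0, 0, 0, 0, 0.05, 0, 0, 0],
)

```text
time: 39.92
position: [0.568, 0.0529, 0.0469]
tool_rot: [1.205, 1.216, -1.199]
ft_force: [0.1, 5.5, 0.0]
grip_width: 0.006
```

Emit:
step_arm(
  increments=[0, 0, 0.05, 0, 0, 0, 0, 0, 0.05, 0, 0, 0],
)

```text
time: 40.17
position: [0.568, 0.0522, 0.0469]
tool_rot: [1.205, 1.217, -1.199]
ft_force: [-0.1, 6.2, 0.3]
grip_width: 0.011
```

Emit:
step_arm(
  increments=[0, 0, 0.05, 0, 0, 0, 0, 0, 0, 0, 0, 0],
)

```text
time: 40.42
position: [0.568, 0.0521, 0.0469]
tool_rot: [1.206, 1.217, -1.198]
ft_force: [-0.2, 6.5, 1.2]
grip_width: -0.001
```

Emit:
step_arm(
  increments=[0, 0, 0.05, 0, 0, 0, 0, 0, 0, 0, 0, 0],
)

```text
time: 40.67
position: [0.568, 0.0521, 0.0469]
tool_rot: [1.206, 1.217, -1.198]
ft_force: [0.6, 8.5, -0.1]
grip_width: 0.002
```

Emit:
step_arm(
  increments=[0, 0, -0.3, 0, 0, 0, 0, 0, -0.4, 0, 0, 0, 0, 0, -0.6, 0, 0, 0, 0, 0, -0.6, 0, 0, 0, -2, 0, 0, 0, 0, 0, -4, 0, 0, 0, 0, 0, -3.3, 0, 0, 0, 0, 0],
)

```text
time: 41.55
position: [0.5683, 0.0665, 0.1423]
tool_rot: [1.204, 1.211, -1.202]
ft_force: [-0.1, -0.6, 0.2]
grip_width: 0.004
```

Emit:
step_arm(
  increments=[0, 0, 2, 0, 0, 0, 0, 0, 4, 0, 0, 0, 0, 0, 2.3, 0, 0, 0, 0, 0, 0, 0, 0, 0, 0, 0, 0, 0, 0, 0, 0, 0, 0, 0, 0, 0],
  fingers=65,
)

```text
time: 42.3
position: [0.5685, -0.0147, 0.1398]
tool_rot: [1.202, 1.214, -1.201]
ft_force: [0.6, 0.3, 0.3]
grip_width: 0.589
```

```bash
python3 - <<'E'
from h import *
st();wl("w13",["bar1"]);st()
E
```

```text
t 42.3 p [ 0.5685 -0.0147  0.1398] yaw 0.0106 xax [ 0.     0.001 -1.   ] F [0.64 0.35 0.26] g 0.589
bar1 0.91 [0.5675 0.0259 0.0377]
bar1 0.67 [ 0.5726 -0.1366  0.0343]
t 42.4 p [ 0.5684 -0.0152  0.1396] yaw 0.0101 xax [ 0.  0. -1.] F [-0.05  0.42 -0.29] g 0.63
```

View pics/w13.png

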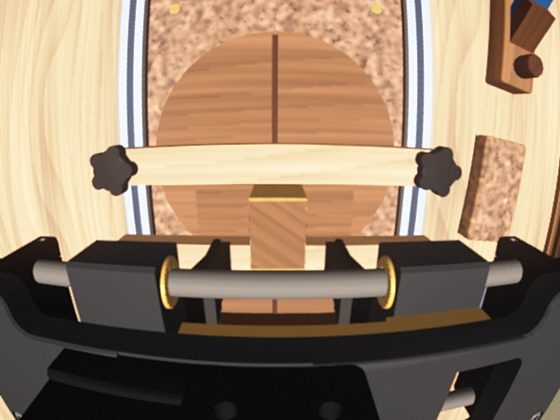

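Emit:
step_arm(
  increments=[2, 0, 0, 0.002, 0, 0, 3, 0, 0, 0, 0, 0, 2.1, 0, 0, 0, 0, 0, 1, 0, 0, 0, 0, 0, 0, 0, 0, 0, 0, 0, 0, 0, 0, 0, 0, 0],
)

```text
time: 43.15
position: [0.569, -0.0164, 0.0591]
tool_rot: [1.205, 1.211, -1.204]
ft_force: [0.1, -0.6, -0.5]
grip_width: 0.648
```

Emit:
step_arm(
  increments=[0, 0, 0, 0, 0, 0, 0, 0, 0, 0, 0, 0, 0, 0, 0, 0, 0, 0, 0, 0, 0, 0, 0, 0, 0, 0, 0, 0, 0, 0],
  fingers=0,
  force=25,
)

```text
time: 43.78
position: [0.5686, -0.0167, 0.0588]
tool_rot: [1.205, 1.211, -1.205]
ft_force: [-0.5, 1.2, 2.6]
grip_width: 0.414
```

```bash
python3 - <<'E'
from h import *
st()
E
```

```text
t 43.77 p [ 0.5686 -0.0167  0.0588] yaw 0.0059 xax [ 0.001 -0.    -1.   ] F [-0.51  1.18  2.64] g 0.414
```

Emit:
step_arm(
  increments=[-0.3, 0, 0, 0, 0, 0, -0.5, 0, 0, 0, 0, 0, -1, 0, 0, 0, 0, 0, -2, 0, 0, 0, 0, 0, -3, 0, 0, 0, 0, 0, -4, 0, 0, 0, 0, 0, -3.3, 0, 0, 0, 0, 0, 0, 0, 0, 0, 0, 0],
)

```text
time: 44.78
position: [0.5709, -0.016, 0.2041]
tool_rot: [1.208, 1.205, -1.199]
ft_force: [0.8, 0.2, -2.3]
grip_width: 0.41
```

Emit:
step_arm(
  increments=[0, -0.9, 2.8, 0, 0, 0, 0, -1.5, 4.7, 0, 0, 0, 0, -1.6, 5.1, 0, 0, 0, 0, -1.6, 5.1, 0, 0, 0, 0, -1.5, 4.7, 0, 0, 0, 0, -1.1, 3.5, 0, 0, 0, 0, -0.8, 2.4, 0, 0, 0, 0, 0, 0, 0, 0, 0, 0, 0, 0, 0, 0, 0, 0, 0, 0, 0, 0, 0],
)

```text
time: 46.02
position: [0.4807, -0.2984, 0.1994]
tool_rot: [1.203, 1.214, -1.203]
ft_force: [0.4, 0.7, -1.9]
grip_width: 0.416
```

```bash
python3 - <<'E'
from h import *
st();wl("w14",[])
im=ctrl.get_image("top");cv2.imwrite("pics/t14.png",cv2.resize(im[175:310,195:385,::-1],None,fx=4,fy=4,interpolation=cv2.INTER_CUBIC));st()
E
```

```text
t 46.02 p [ 0.4807 -0.2984  0.1994] yaw 0.0086 xax [ 0.     0.001 -1.   ] F [ 0.42  0.71 -1.89] g 0.416
t 46.12 p [ 0.4806 -0.2989  0.1995] yaw 0.0081 xax [ 0.  0. -1.] F [ 0.63  0.15 -1.26] g 0.409
```

View pics/t14.png

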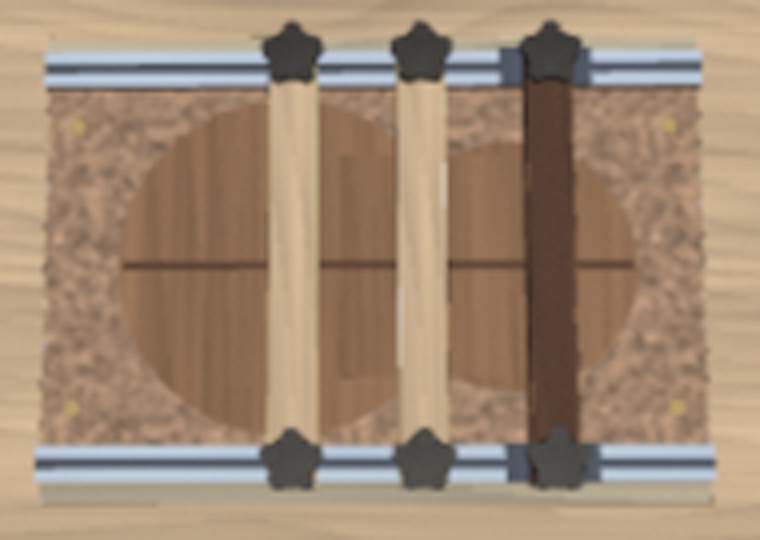

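View pics/w14.png

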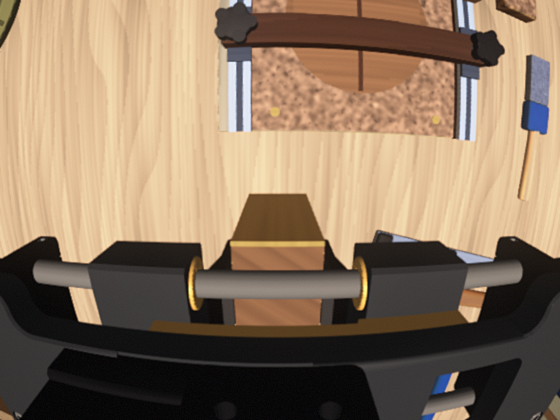

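```bash
python3 - <<'E'
from h import *
c=dict(np.load("pics/w14.npz"))
for q in[(378,237),(374,245),(460,250)]:print(wray(c,q,.02))
E
```

```text
[ 0.5975026  -0.35079294  0.02      ]
[ 0.59366339 -0.36065703  0.02      ]
[ 0.71435532 -0.37037604  0.02      ]
```

Emit:
step_arm(
  increments=[3, 0, 0, 0, 0, 0, 4, 0, 0, 0, 0, 0, 4, 0, 0, 0, 0, 0, 3, 0, 0, 0, 0, 0, 1.3, 0, 0, 0, 0, 0, 0.5, 0, 0, 0, 0, 0, 0.2, 0, 0, 0, 0, 0, 0, 0, 0, 0, 0, 0, 0, 0, 0, 0, 0, 0],
)

```text
time: 47.25
position: [0.4806, -0.3005, 0.0403]
tool_rot: [1.205, 1.21, -1.204]
ft_force: [0.6, -0.0, -1.9]
grip_width: 0.411
```

Emit:
step_arm(
  increments=[0.1, 0, 0, 0, 0, 0, 0, 0, 0, 0, 0, 0],
)

```text
time: 47.5
position: [0.48, -0.3002, 0.0385]
tool_rot: [1.205, 1.212, -1.205]
ft_force: [0.1, 0.2, -2.2]
grip_width: 0.413
```

Emit:
step_arm(
  increments=[0.05, 0, 0, 0, 0, 0, 0.05, 0, 0, 0, 0, 0, 0, 0, 0, 0, 0, 0],
)

```text
time: 47.88
position: [0.4802, -0.3002, 0.0378]
tool_rot: [1.205, 1.212, -1.205]
ft_force: [-0.4, 1.6, 1.6]
grip_width: 0.415
```

Emit:
step_arm(
  increments=[0, 0, 0, 0, 0, 0, 0, 0, 0, 0, 0, 0, 0, 0, 0, 0, 0, 0, -1, 0, 0, 0, 0, 0, -3, 0, 0, 0, 0, 0, -5, 0, 0, 0, 0, 0, -5, 0, 0, 0, 0, 0, -4, 0, 0, 0, 0, 0, 0, 0, 0, 0, 0, 0, 0, 0, 0, 0, 0, 0],
  fingers=65,
)

```text
time: 49.12
position: [0.4798, -0.3, 0.2173]
tool_rot: [1.204, 1.212, -1.205]
ft_force: [-0.1, -0.6, 0.6]
grip_width: 0.653
```

```bash
python3 - <<'E'
from h import *
st();wl("w15",["spacer_center"])
for n in("side","top"):
    im=ctrl.get_image(n);cv2.imwrite(f"pics/{n}15.png",im[:,:,::-1])
    for t in["bar0","spacer_center","offcut_center","glue","clamp","sander"]:
        for d in ctrl.spot_point(n,t)[:3 if t=="bar0" else 1]:print(n,t,round(d["score"],2),np.round(w(n,d["xyz"]),4))
st()
E
```

```text
t 49.12 p [ 0.4798 -0.3     0.2173] yaw 0.0061 xax [-0. -0. -1.] F [-0.13 -0.63  0.6 ] g 0.653
side bar0 0.94 [0.5609 0.0217 0.0386]
side bar0 0.9 [ 0.5636 -0.1359  0.0349]
side bar0 0.73 [ 0.5651 -0.0552  0.0364]
side spacer_center 0.88 [ 0.4798 -0.2955  0.0438]
side offcut_center 0.76 [0.4404 0.4014 0.015 ]
side glue 0.86 [ 0.6652  0.3607 -0.0031]
side clamp 0.87 [ 0.7004 -0.3813 -0.0019]
side sander 0.72 [0.7983 0.0035 0.0043]
top bar0 0.93 [0.5692 0.0273 0.0354]
top bar0 0.84 [ 0.571  -0.058   0.0413]
top bar0 0.6 [ 0.569  -0.1349  0.0369]
top spacer_center 0.92 [ 0.4862 -0.2958  0.0391]
top offcut_center 0.63 [0.4437 0.3962 0.0119]
top glue 0.59 [0.6713 0.3674 0.    ]
top clamp 0.88 [ 0.703  -0.3822 -0.0008]
top sander 0.7 [ 8.058e-01  4.400e-03 -1.000e-04]
t 49.92 p [ 0.4801 -0.3001  0.2175] yaw 0.006 xax [ 0. -0. -1.] F [0.72 0.11 0.5 ] g 0.651
```

View pics/side15.png

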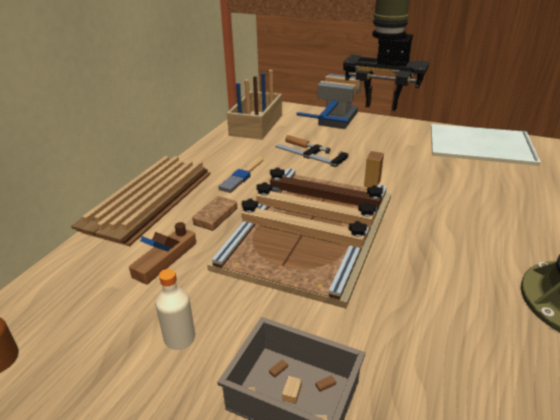

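View pics/w15.png

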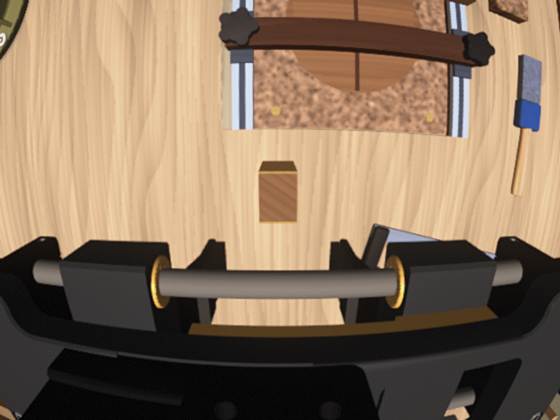

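```bash
python3 - <<'E'
from bench import ctrl
a=__import__("cv2").imread("pics/t11.png").astype(int);b=__import__("cv2").imread("pics/t14.png").astype(int)
print(abs(a-b)[60:480,380:440].mean())
print(ctrl.close_job())
E
```

```text
5.142222222222222
the job is handed in; nothing more can be done
None
```

I did the whole job in the order asked and handed it in after about 50 s of the 72 s allowed.

- **Offcut:** I gripped it and set it down inside the grey bin. The last pictures still show it there.
- **First gap:** The spacer stood upright against the dark bar, and I slid the middle bar up to it at about 6 N. It stopped dead, and I pressed to about 15 N to make it snug.
- **Second gap:** I moved the spacer over and set it against the middle bar with about 3 N. I slid the last bar up and stopped at about 8.5 N, below the 12 N at which the middle bar would start to shift. The two bars' stop positions were 80.0 mm apart, which is one 50 mm spacer plus one 30 mm bar.
- **Spacer:** It now stands upright on the bench beside the jig, near (0.48, -0.30), with the gripper clear of everything.

**Last checks:**
- **Bars:** The top picture shows the bars evenly spaced at about 80 mm, to within the picture's resolution of a millimetre or two. The networks' bar positions agree only roughly: 77–81 mm for the first pair and 77–85 mm for the second, with about 4 mm of error on each point.
- **Middle bar:** Its knobs stayed at the same pixels before and after the second push. A last pixel comparison of that area gave a mean difference of 5.1, taking in a strip beside the bar and changed arm shadow, so it settles nothing either way.
- **Bystanders:** The glue bottle, clamp and sanding block are where they started, within measurement error.

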